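# Riddle tumbled clevis blocks free of media and box them

## Task

Fold the stiff cover of the parts box up until it stands straight upright. Move the clevis blocks lying in the grey pan to the box, shake the slotted scoop by its grip over the pan until every piece of tumbling media has dropped through into it while the scoop's own blocks stay in, then tip those over its nose into the box too. Finally set the empty scoop upright on its rubber mat and fold the cover fully shut, leaving the other things on the bench where they lie.

Things in the scene. Friction and masses are not known exactly. Their poses are not given: they have to be found in the camera images.
- mat: black rubber mat 190 x 260 x 4 mm fixed on the bench, the scoop's place. Origin: centre of its underside; z up, y along its 260 mm side.
- scoop: steel slotted scoop on the mat, floor 155 x 180 mm. Origin under the centre of the floor; y towards its open nose, x across, z up. Four 10 mm bars along y (tops at z 12 mm) at x +-16.5 and +-49.5, slots 23 mm; side and back walls 52 mm high; nose y 90..120 turned up 15 deg, lip 20 mm high, a foot rail under it. Empty 0.36 kg, loaded up to 0.9 kg.
- scoop_grip (a point): centre of the scoop's black grip: bar 96 mm along x, 22 mm thick (y), 26 mm high, level, on a rigid bail, 132 mm above the scoop's underside over its middle; about 60 mm of free room below it.
- pan: loose grey plastic pan for the media, 240 (x) x 280 (y) x 45 mm high, walls and floor 4 mm, 0.8 kg. Origin: centre of its underside.
- bin: fixed grey steel parts box, 220 (x) x 240 (y) x 100 mm high, walls 4 mm. Origin: centre of its underside. Its cover is hinged along the +x rim.
- cover (a joint): angle of the box's cover, rad: 0 shut flat, 1.57 standing straight up, 1.95 its stop. Stiff hinge (about 0.4 N m), it stays where it is left. Starts partly open. Cover 220 x 240 x 6 mm, 0.25 kg.
- cover_hinge (a point): middle of the cover's hinge line, on the box's +x rim at 100 mm height. y runs along the hinge; x and z turn with the cover, which reaches 220 mm from here along its own -x; its outer face is its +z side.
- cover_handle (a point): middle of the bar handle (100 mm along y, round, 35 mm off the outer face) near the cover's free edge, 190 mm from the hinge.
- clevis1_mid (a point): centre of tumbled aluminium clevis block 1: 66 (x) x 34 (y) x 32 (z) mm, a 9 mm fork slot in its +x end, 0.12 kg. Starts in the scoop.
- clevis2_mid (a point): centre of tumbled aluminium clevis block 2: 66 (x) x 34 (y) x 32 (z) mm, a 9 mm fork slot in its +x end, 0.12 kg. Starts in the scoop. May be absent.
- clevis3_mid (a point): centre of tumbled aluminium clevis block 3: 66 (x) x 34 (y) x 32 (z) mm, a 9 mm fork slot in its +x end, 0.12 kg. Starts in the scoop. May be absent.
- clevis4_mid (a point): centre of tumbled aluminium clevis block 4: 66 (x) x 34 (y) x 32 (z) mm, a 9 mm fork slot in its +x end, 0.12 kg. Starts in the pan. May be absent.
- clevis5_mid (a point): centre of tumbled aluminium clevis block 5: 66 (x) x 34 (y) x 32 (z) mm, a 9 mm fork slot in its +x end, 0.12 kg. Starts in the pan. May be absent.
- media1_center (a point): centre of ceramic tumbling media piece 1: cylinder 18 mm across, 14 mm high, 11 g. Starts in the scoop, on a clevis block. May be absent.
- media2_center (a point): centre of ceramic tumbling media piece 2: cylinder 18 mm across, 14 mm high, 11 g. Starts in the scoop, on a clevis block. May be absent.
- media3_center (a point): centre of ceramic tumbling media piece 3: cylinder 18 mm across, 14 mm high, 11 g. Starts in the scoop, on a floor bar. May be absent.
- media4_center (a point): centre of ceramic tumbling media piece 4: cylinder 18 mm across, 14 mm high, 11 g. Starts in the scoop, on a floor bar. May be absent.
- media5_center (a point): centre of ceramic tumbling media piece 5: cylinder 18 mm across, 14 mm high, 11 g. Starts in the scoop, on a floor bar. May be absent.
- media6_center (a point): centre of ceramic tumbling media piece 6: cylinder 18 mm across, 14 mm high, 11 g. Starts in the scoop, on a floor bar. May be absent.
- wrench: bystander: wrench 190 mm, loose on the bench. Origin on its underside.
- wirebrush: bystander: wire brush 180 mm, loose on the bench. Origin on its underside.
- tin: bystander: grease tin 60 mm across, 60 mm high, loose on the bench. Origin on its underside.
- tape: bystander: tape measure 62 mm, loose on the bench. Origin on its underside.
- file: bystander: file 250 mm, loose on the bench. Origin on its underside.

How it is judged:
By the outcome, as a careful person would: the job done as asked, in the order asked, and still so for the second after the job is handed in, with the robot touching nothing.
Of clevis2, clevis3 only 1 to 2 are there at a start; the rules pass over those that are not, and their reading is None.
Of clevis4, clevis5 only 1 to 2 are there at a start; the rules pass over those that are not, and their reading is None.
Of media1, media2, media3, media4, media5, media6 only 3 to 6 are there at a start; the rules pass over those that are not, and their reading is None.
At some moment in a run one of pan, scoop may be knocked a few centimetres aside while the robot is not near it.
It also fails if it takes over 210 s, if anything falls off the work surface, if the arm or the gripper's body presses on something with over 40 N, if the wrist force passes 120 N, or if a joint passes its speed limit or range.

## Robot

A 7-joint arm with a two-finger parallel gripper is mounted at the origin on the work surface. World frame = base frame: x ahead of the robot, y to its left, z up, the work surface at z = 0. Lengths are in mm, angles in rad, forces in N, time in s.
With the tool pointing down it reaches from about 375 to 925 mm from the base axis. Payload 3.1 kg.
Tool frame: the origin (TCP) lies midway between the tips of the shut fingers; the grasp point (between the pads) lies grasp_offset behind it (grasp_offset is the distance from the TCP to the grasp point, in mm); z points along the fingers, y is the direction in which the jaws open and shut (so a half turn about z gives the same grasp; the last joint's range is limited). The gripper opens to 85 mm and grips with 20 to 120 N. Pads are 22 mm wide; open, the fingers measure 114 mm over their backs; the gripper's body (76 mm by 85 mm) begins 54 mm behind the grasp point. The pads swing forward as they close: fully open they stand 13 mm farther back than shut.
Start: joints at [1.249, 0.383, 0.044, 1.598, -0.018, 1.161, -0.05], TCP at [144.278, -633.788, 231.269] pointing down, gripper open.
Joint ranges: [-2.61, 2.61], [-0.41, 2.15], [-1.48, 1.57], [0, 2.5], [-1.57, 4.71], [0.05, 1.97], [-2.85, 2.85]. Speed limits (rad/s): [2.79, 2.79, 3.14, 3.14, 3.14, 3.14, 3.14].

## Interface

Orientations are given as a 3x3 rotation matrix whose columns are the frame's x, y, z axes.
In Python, from rig import observe, grab_frame, get_calibration, hand_in, grasp_offset gives the robot as it stands. The module is installed in compiled form; this text tells all that it offers.
- The arm moves only by the shell command python3 -m pendant 'ROWS' [FORCE]. ROWS is JSON, a list of rows, each an object of numbers: "wx", "wy", "wz": the turn, a rotation vector about the tool's x, y, z in rad; "dx", "dy", "dz": the shift along the tool's x, y, z in mm; "gripper": the finger opening in mm, from 0 to 85.4. A call has 1 to 12 rows; each row is the pose to reach, as a shift and turn from the pose measured when the call began, along the tool's axes at that moment; what a row does not reach only later rows make up. A row lasts 1/8 s, in which the tool goes at most 62.5 mm and 10.7 degrees, less where a joint would pass 70% of its speed; a pose out of reach is approached as far as the arm can. A call with a gripper value outside its range is refused whole. The fingers move at their own pace and stop on an object; FORCE is the grip in N (left out, the last holds). Time passes only in rows, so rows that repeat a pose let the fingers close. It gives the time, the measured TCP pose, the force and the opening at its end, in the units of the state.
- observe(): the state, without advancing time (a new reading comes with each control period).
- grab_frame(name): name is "side" or "top"; returns the picture (480x640x3 uint8, red, green, blue); there is no depth.
- get_calibration(name): a dict with "camera_matrix" (3x3 intrinsics, pixels), "R" (3x3) and "t" (3): a world point X has camera coordinates R X + t. Camera axes: x right, y down, z forward; pixel columns grow to the right and rows downward; lengths in mm; the calibration is good to about 2 mm. A picture is of the moment at which its call begins. get_calibration takes no time and is no camera call.
- hand_in(): hands the job in, once; it reports no verdict.
The state is a dict: "time": time; "joint_positions": joint angles; "joint_velocities": joint speeds; "effort": joint torques, N m; "position": TCP position; "tool_rot": TCP orientation; "contact_force": force on the tool from outside, world axes, zero at the start; "moment": the same for the moment, N m; "width": finger opening in mm.
Only numpy, scipy, OpenCV 4.12 (cv2) and the standard library are available. Lean on these libraries where they do the work, as an engineer would, in place of code of your own. Each camera call takes 0.05 s, during which the arm holds its last target.

## Working session

There is one attempt and no reset: what is moved stays moved. The work goes in short steps, Python scripts to look and compute and a shell command to move; the robot and the scene stay as the last step left them, time stands still between calls to the robot, and variables do not carry over. Pictures are saved under pics/ and viewed, and the job is handed in when it is done.

```bash
mkdir -p pics; ls; python3 - <<'E'
from rig import *
import cv2,numpy as np
s=observe()
for k,v in s.items(): print(k,np.round(v,3).tolist())
print(grasp_offset if not callable(grasp_offset) else grasp_offset())
for n in ("side","top"):
    c=get_calibration(n); print(n,{k:np.round(v,3).tolist() for k,v in c.items()})
    cv2.imwrite(f"pics/{n}0.png",grab_frame(n)[:,:,::-1])
E
```

```text
pics
time 0.0
joint_positions [1.249, 0.384, 0.044, 1.6, -0.018, 1.161, -0.05]
joint_velocities [-0.002, -0.001, 0.0, -0.002, 0.001, -0.001, 0.0]
effort [0.0, -43.346, 1.024, -24.951, 0.01, 0.011, 0.0]
position [144.015, -632.872, 229.877]
tool_rot [[0.975, 0.222, -0.001], [0.222, -0.975, 0.003], [-0.0, -0.003, -1.0]]
contact_force [0.277, 0.545, 0.041]
moment [0.032, 0.014, -0.005]
width 85.854
18.700000000000003
side {'camera_matrix': [[571.695, 0.0, 320.892], [0.0, 571.695, 245.692], [0.0, 0.0, 1.0]], 'R': [[-0.767, -0.641, -0.001], [-0.396, 0.475, -0.786], [0.505, -0.603, -0.618]], 't': [449.11, 312.269, 1089.44]}
top {'camera_matrix': [[489.982, 0.0, 315.733], [0.0, 489.982, 236.58], [0.0, 0.0, 1.0]], 'R': [[-0.017, -1.0, 0.0], [-0.994, 0.017, -0.112], [0.112, -0.002, -0.994]], 't': [18.536, 585.781, 1355.271]}
```

View pics/side0.png

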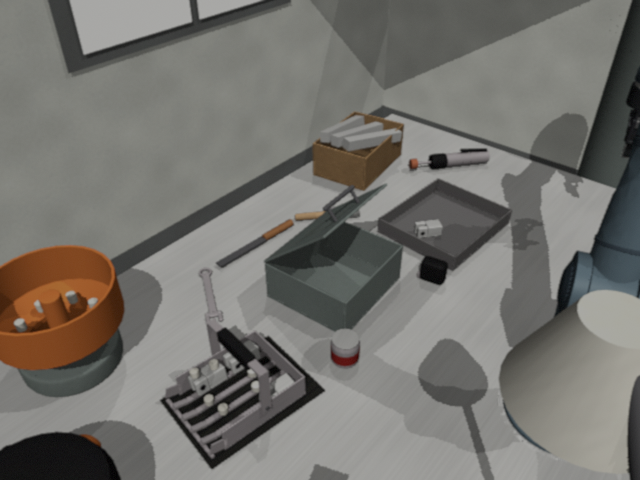

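View pics/top0.png

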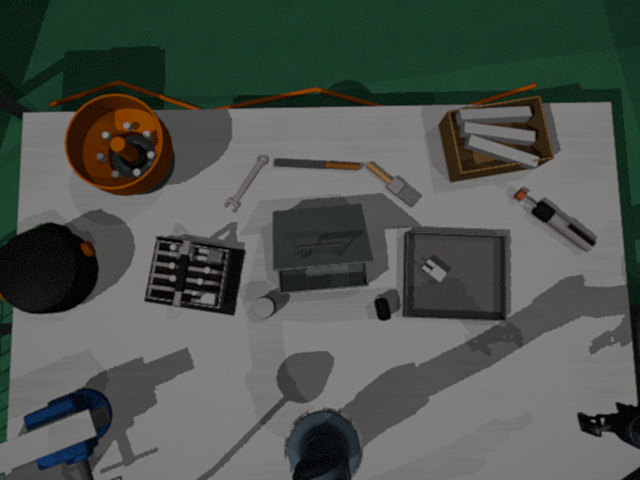

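```bash
cat > h.py <<'E'
from rig import *
import cv2,numpy as np
C={n:get_calibration(n) for n in("side","top")}
def proj(n,X):
    c=C[n];X=np.atleast_2d(X).astype(float)
    p=(np.array(c["R"])@X.T).T+np.array(c["t"]);q=(np.array(c["camera_matrix"])@p.T).T
    return q[:,:2]/q[:,2:]
def ray(n,uv):
    c=C[n];R=np.array(c["R"]);o=-R.T@np.array(c["t"])
    d=R.T@np.linalg.inv(c["camera_matrix"])@np.array([uv[0],uv[1],1.]);return o,d
def onz(n,uv,z=0):
    o,d=ray(n,uv);return o+d*(z-o[2])/d[2]
def tri(uvs,uvt):
    A=[];b=[]
    for n,uv in(("side",uvs),("top",uvt)):
        o,d=ray(n,uv);d/=np.linalg.norm(d);P=np.eye(3)-np.outer(d,d);A.append(P);b.append(P@o)
    return np.linalg.lstsq(np.vstack(A),np.hstack(b),rcond=None)[0]
def crop(img,x0,y0,x1,y1,s,name,gain=1.6):
    c=np.clip(img[y0:y1,x0:x1].astype(float)*gain,0,255).astype(np.uint8)
    c=cv2.resize(c,None,fx=s,fy=s,interpolation=cv2.INTER_CUBIC)[:,:,::-1].copy()
    for x in range((x0//10+1)*10,x1,10):
        L=int((x-x0)*s);cv2.line(c,(L,0),(L,8 if x%50 else 16),(0,255,255),1)
        if x%20==0:cv2.putText(c,str(x),(L-10,26),0,.35,(0,255,255),1)
    for y in range((y0//10+1)*10,y1,10):
        L=int((y-y0)*s);cv2.line(c,(0,L),(8 if y%50 else 16,L),(0,255,255),1)
        if y%20==0:cv2.putText(c,str(y),(10,L+4),0,.35,(0,255,255),1)
    cv2.imwrite(f"pics/{name}.png",c)
def grab(n): return grab_frame(n).copy()
def move(p=None,R=None):
    """shift along tool axes + rotvec to go to p, R"""
    from scipy.spatial.transform import Rotation as Ro
    s=observe();T=np.array(s["tool_rot"]);o={}
    if p is not None:o["d"]=np.round(T.T@(np.array(p)-np.array(s["position"])),1).tolist()
    if R is not None:o["w"]=np.round(Ro.from_matrix(T.T@np.array(R)).as_rotvec(),3).tolist()
    return o
E
python3 - <<'E'
from h import *
t=cv2.imread("pics/top0.png")[:,:,::-1];s=cv2.imread("pics/side0.png")[:,:,::-1]
crop(t,130,190,270,330,5.5,"t_scoop",2);crop(t,260,190,400,330,5.5,"t_bin",2.4);crop(t,380,210,530,335,5.3,"t_pan",2.4)
crop(s,150,300,340,470,4,"s_scoop",1.8);crop(s,250,170,530,340,2.8,"s_bin",2)
E
```

```text
(no output)
```

View pics/t_scoop.png

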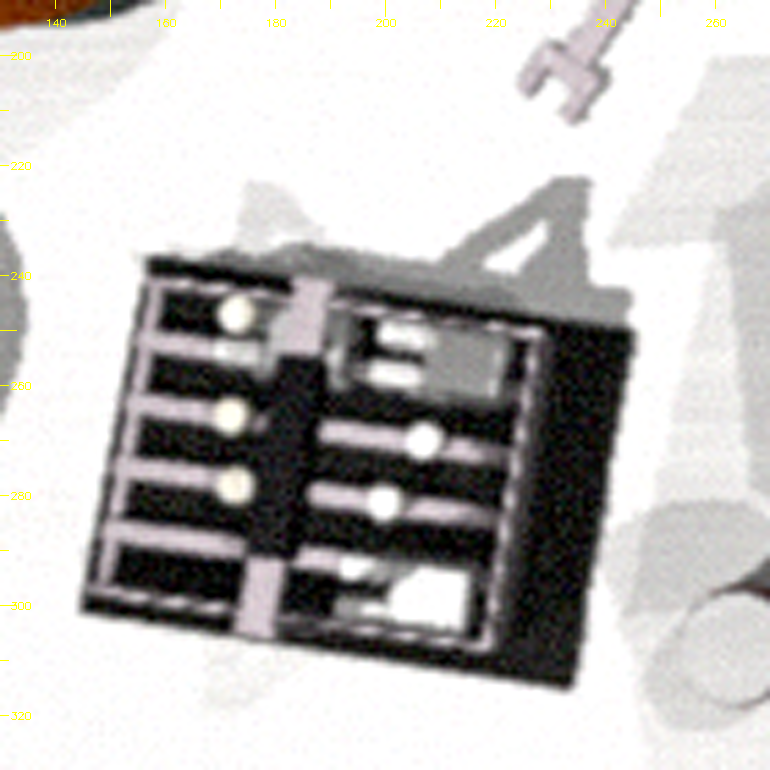

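View pics/t_bin.png

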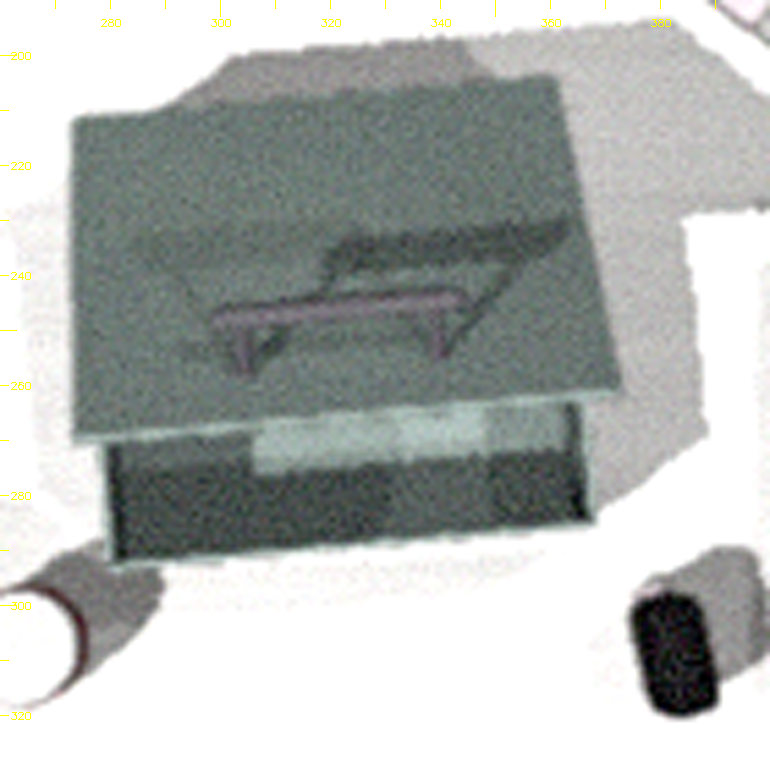

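View pics/t_pan.png

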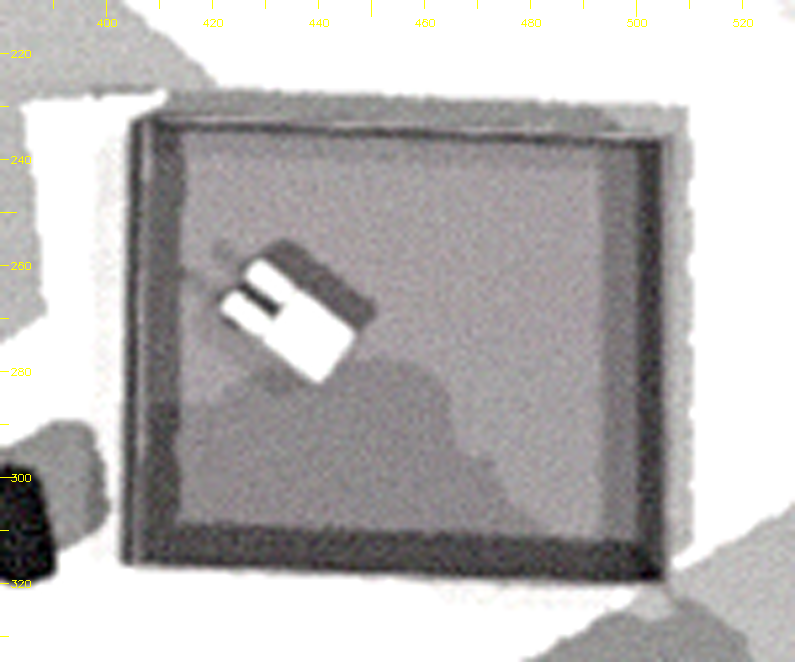

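View pics/s_scoop.png

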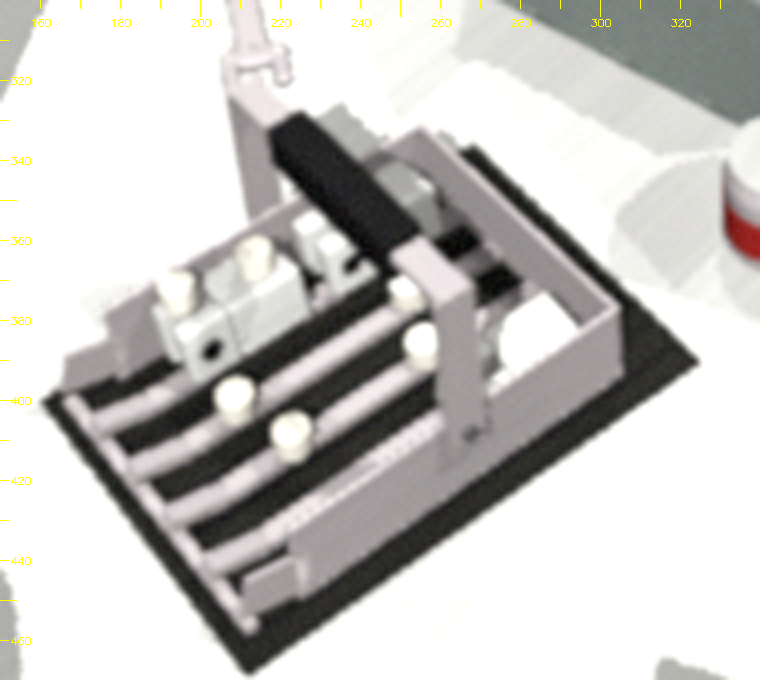

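View pics/s_bin.png

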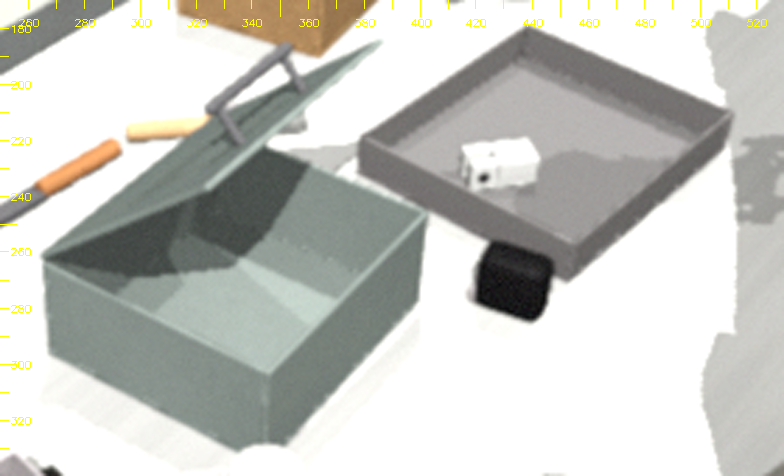

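```bash
python3 - <<'E'
from h import *
np.set_printoptions(precision=1,suppress=True)
P=lambda uv,z:onz("top",uv,z)
print("hinge",P((273.5,211),100),P((361,204),100)); print("bin near rim",P((280.5,292.5),100),P((368,285),100))
print("free edge tri", tri((325,237),(274,270)), tri((385,185),(372,261)))
# side corners labelled: crop scale 2.8
S=lambda x,y:(250+x/2.8,170+y/2.8)
print("S freeedge", tri(S(205,190),(274,269.5)), tri(S(380,42),(372.5,261)))
print("S hinge", tri(S(45,258),(273.5,211)))
print("S near corners", tri(S(268,375),(280.5,292.5)),tri(S(427,213),(368,285)))
print("handle",P((320,246),200), tri(S(210,108),(299.5,248)),tri(S(290,48),(343,244)))
print("pan",[P(c,45) for c in((406,232),(505,236),(404,316.5),(504.5,319.5))])
print("clevis4",P((434,269.5),36),[P(c,36) for c in((422,268),(428.5,258.5),(447.5,272),(440,282))])
print("mat",[P(c,4) for c in((147,237),(245,250),(234,315),(145,301))])
print("mat side",[onz("side",(150+a/4,300+b/4),4) for a,b in((43,402),(248,672),(697,362),(478,150))])
print("grip", P((187.5,254.5),149),P((180.5,291),149))
SS=lambda x,y:(150+x/4,300+y/4)
E
```

```text
hinge [650.1 122.2 100. ] [ 665.4 -115.5  100. ]
bin near rim [430.3 105.2 100. ] [ 446.3 -128.2  100. ]
free edge tri [483.5 109.8 241.9] [ 502.2 -124.   240.9]
S freeedge [485.7 110.7 239. ] [ 501.8 -125.5  240.4]
S hinge [648.3 120.7  97.4]
S near corners [430.1 105.6  90.9] [ 445.8 -129.2   93.8]
handle [543.5  -1.1 200. ] [534.2  48.  254.3] [541.2 -56.1 252.7]
pan [array([ 593.4, -245.2,   45. ]), array([ 577.4, -522.8,   45. ]), array([ 358.8, -230.9,   45. ]), array([ 346. , -507.6,   45. ])]
clevis4 [ 487.2 -321.5   36. ] [array([ 492., -288.,   36.]), array([ 518.3, -307.3,   36. ]), array([ 479.6, -359. ,   36. ]), array([ 452. , -336.7,   36. ])]
mat [array([596.2, 496.6,   4. ]), array([553.7, 213.3,   4. ]), array([369. , 244.6,   4. ]), array([412.7, 498.3,   4. ])]
mat side [array([593.2, 471.8,   4. ]), array([410.9, 503. ,   4. ]), array([366.3, 251.7,   4. ]), array([545.8, 219.7,   4. ])]
grip [531.9 341.1 149. ] [438.4 357.8 149. ]
```

```bash
cat >> h.py <<'E'
def down(yaw):  # tool down, tool x at yaw (deg) 
    a=np.deg2rad(yaw);c,s=np.cos(a),np.sin(a)
    return np.array([[c,s,0],[s,-c,0],[0,0,-1.]])
def st():
    s=observe();print("t",round(s["time"],2),"p",np.round(s["position"],1).tolist(),"F",np.round(s["contact_force"],1).tolist(),"w",round(s["width"],1),"j",np.round(s["joint_positions"],2).tolist())
E
python3 -c "
from h import *
st();print(move([420,-12,225],down(3.9)))"
```

```text
t 0.1 p [144.1, -632.9, 230.0] F [0.2, -0.4, 0.3] w 85.4 j [1.25, 0.38, 0.04, 1.6, -0.02, 1.16, -0.05]
{'d': [406.9, -544.2, 6.3], 'w': [-0.002, 0.0, 0.156]}
```

```bash
python3 -m pendant '[{"dx":34,"dy":-45,"gripper":0},{"dx":68,"dy":-90,"gripper":0},{"dx":102,"dy":-136,"gripper":0},{"dx":136,"dy":-181,"gripper":0},{"dx":170,"dy":-227,"gripper":0},{"dx":204,"dy":-272,"wz":0.05,"gripper":0},{"dx":238,"dy":-317,"wz":0.1,"gripper":0},{"dx":272,"dy":-362,"wz":0.156,"gripper":0},{"dx":306,"dy":-408,"wz":0.156,"gripper":0},{"dx":340,"dy":-453,"wz":0.156,"gripper":0},{"dx":374,"dy":-499,"wz":0.156,"gripper":0},{"dx":407,"dy":-544,"dz":6,"wz":0.156,"gripper":0}]' 40; python3 -c "
from h import *
st();print(move([445,-11,215],down(3.9)))"
```

```text
t 0.1 p [144.1, -632.9, 230.0] F [0.2, -0.4, 0.3] w 85.4 j [1.25, 0.38, 0.04, 1.6, -0.02, 1.16, -0.05]
{'d': [431.5, -539.6, 16.2], 'w': [-0.002, 0.0, 0.156]}invalid input at $[0]: expected keys wx, wy, wz, dx, dy, dz, gripper
```

```bash
python3 -m pendant '[{"wx":0,"wy":0,"wz":0,"dx":34,"dy":-45,"dz":0,"gripper":0},{"wx":0,"wy":0,"wz":0,"dx":68,"dy":-90,"dz":0,"gripper":0},{"wx":0,"wy":0,"wz":0,"dx":102,"dy":-136,"dz":0,"gripper":0},{"wx":0,"wy":0,"wz":0,"dx":136,"dy":-181,"dz":0,"gripper":0},{"wx":0,"wy":0,"wz":0,"dx":170,"dy":-227,"dz":0,"gripper":0},{"wx":0,"wy":0,"wz":0.05,"dx":204,"dy":-272,"dz":0,"gripper":0},{"wx":0,"wy":0,"wz":0.1,"dx":238,"dy":-317,"dz":0,"gripper":0},{"wx":0,"wy":0,"wz":0.156,"dx":272,"dy":-362,"dz":0,"gripper":0},{"wx":0,"wy":0,"wz":0.156,"dx":306,"dy":-408,"dz":0,"gripper":0},{"wx":0,"wy":0,"wz":0.156,"dx":340,"dy":-453,"dz":0,"gripper":0},{"wx":0,"wy":0,"wz":0.156,"dx":374,"dy":-499,"dz":0,"gripper":0},{"wx":0,"wy":0,"wz":0.156,"dx":407,"dy":-544,"dz":6,"gripper":0}]' 40; python3 -c "
from h import *
st();print(move([445,-11,215],down(3.9)))"
```

```text
time: 1.6
position: [420.8, -10.5, 225.5]
tool_rot: [[0.998, 0.068, 0.001], [0.068, -0.998, 0.002], [0.001, -0.001, -1.0]]
contact_force: [0.8, -0.8, -0.4]
width: -0.1
t 1.6 p [420.8, -10.5, 225.5] F [0.8, -0.8, -0.4] w -0.1 j [0.59, -0.03, -0.64, 2.1, -0.02, 1.07, -1.54]
{'d': [24.1, 2.1, 10.6], 'w': [-0.001, -0.001, -0.0]}
```

```bash
python3 -m pendant '[{"wx":0,"wy":0,"wz":0,"dx":5,"dy":2,"dz":25,"gripper":0},{"wx":0,"wy":0,"wz":0,"dx":45,"dy":2,"dz":25,"gripper":0},{"wx":0,"wy":0,"wz":0,"dx":60,"dy":2,"dz":24,"gripper":0},{"wx":0,"wy":0,"wz":0,"dx":84,"dy":2,"dz":5,"gripper":0},{"wx":0,"wy":0,"wz":0,"dx":108,"dy":2,"dz":-14,"gripper":0},{"wx":0,"wy":0,"wz":0,"dx":130,"dy":2,"dz":-23,"gripper":0},{"wx":0,"wy":0,"wz":0,"dx":150,"dy":2,"dz":-30,"gripper":0},{"wx":0,"wy":0,"wz":0,"dx":170,"dy":2,"dz":-36,"gripper":0},{"wx":0,"wy":0,"wz":0,"dx":190,"dy":2,"dz":-40,"gripper":0},{"wx":0,"wy":0,"wz":0,"dx":210,"dy":2,"dz":-43,"gripper":0},{"wx":0,"wy":0,"wz":0,"dx":222,"dy":2,"dz":-44,"gripper":0},{"wx":0,"wy":0,"wz":0,"dx":222,"dy":2,"dz":-44,"gripper":0}]' 40; python3 -c "
from h import *
st()
crop(grab('side'),220,120,420,340,3,'s1',1.8);crop(grab('top'),250,130,400,310,4,'t1',2)"
```

```text
time: 3.1
position: [642.8, 2.3, 269.5]
tool_rot: [[0.998, 0.067, 0.001], [0.067, -0.998, 0.002], [0.001, -0.002, -1.0]]
contact_force: [0.1, 0.1, -0.1]
width: 0.4
t 3.1 p [642.8, 2.3, 269.5] F [0.1, 0.1, -0.1] w 0.4 j [0.41, 0.41, -0.63, 1.55, 0.25, 1.26, -1.75]
```

View pics/s1.png

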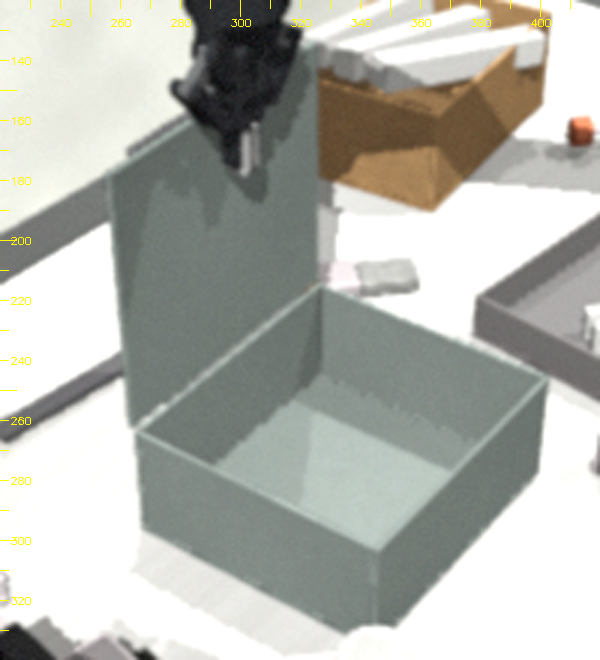

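View pics/t1.png

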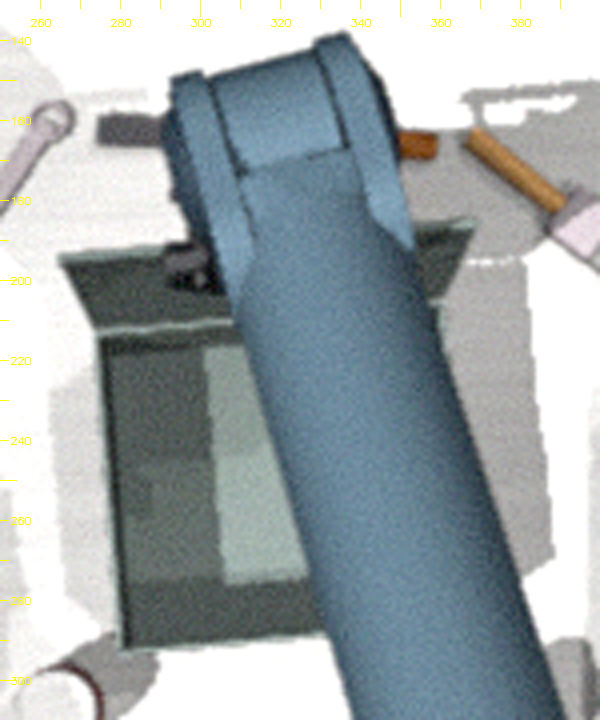

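```bash
cat >> h.py <<'E'
BY=np.deg2rad(3.9);BX=np.array([np.cos(BY),np.sin(BY),0]);BYv=np.array([-np.sin(BY),np.cos(BY),0]);HG=np.array([657.7,3.3,100.])
def cov(th,a,b,c): # cover frame: a from hinge to free edge, b along y, c outer normal
    return HG+BX*(-a*np.cos(th)+c*np.sin(th))+BYv*b+np.array([0,0,1])*(a*np.sin(th)+c*np.cos(th))
E
python3 -c "
from h import *
np.set_printoptions(precision=1,suppress=True)
for th in(1.45,1.5,1.57,1.65):
  for c in(0,6): print(th,c,[proj('top',cov(th,220,b,c))[0] for b in(120,-120)],[proj('side',cov(th,220,b,c))[0] for b in(120,-120)])
print([proj('top',cov(1.57,0,b,c))[0] for b in(120,-120) for c in (0,6)],[proj('side',cov(1.57,0,b,0))[0] for b in(120,-120)])
"
```

```text
1.45 0 [array([265.8, 207. ]), array([371.4, 198.1])] [array([266.9, 181.7]), array([336. , 135.9])]
1.45 6 [array([265.6, 204.3]), array([371.2, 195.5])] [array([264.6, 180.4]), array([333.8, 134.9])]
1.5 0 [array([265.4, 202.1]), array([371. , 193.3])] [array([262.7, 179.5]), array([332. , 134.2])]
1.5 6 [array([265.2, 199.5]), array([370.7, 190.7])] [array([260.4, 178.4]), array([329.8, 133.3])]
1.57 0 [array([264.9, 195.4]), array([370.3, 186.6])] [array([256.8, 176.9]), array([326.4, 132.1])]
1.57 6 [array([264.7, 192.8]), array([370.1, 184. ])] [array([254.5, 176. ]), array([324.3, 131.4])]
1.65 0 [array([264.3, 187.9]), array([369.6, 179.1])] [array([250.2, 174.5]), array([320.2, 130.3])]
1.65 6 [array([264.2, 185.4]), array([369.3, 176.6])] [array([248. , 173.8]), array([318.1, 129.8])]
[array([273.2, 211.2]), array([273., 209.]), array([361.3, 203.8]), array([361.1, 201.7])] [array([263.6, 261.4]), array([325.9, 211.8])]
```

```bash
python3 -c "
from h import *
print(move([590,0,275]),move([486,-322,140],down(52)))"
```

```text
{'d': [-52.3, -1.1, -5.2]} {'d': [-178.0, 313.3, 129.2], 'w': [-0.001, -0.002, -0.84]}
```

```bash
python3 -m pendant '[{"wx":0,"wy":0,"wz":0,"dx":-25,"dy":0,"dz":-2,"gripper":0},{"wx":0,"wy":0,"wz":0,"dx":-60,"dy":15,"dz":-2,"gripper":0},{"wx":0,"wy":0,"wz":-0.1,"dx":-80,"dy":55,"dz":0,"gripper":70},{"wx":0,"wy":0,"wz":-0.25,"dx":-96,"dy":100,"dz":10,"gripper":70},{"wx":0,"wy":0,"wz":-0.4,"dx":-112,"dy":145,"dz":25,"gripper":70},{"wx":0,"wy":0,"wz":-0.55,"dx":-130,"dy":190,"dz":45,"gripper":70},{"wx":0,"wy":0,"wz":-0.7,"dx":-145,"dy":235,"dz":70,"gripper":70},{"wx":0,"wy":0,"wz":-0.84,"dx":-165,"dy":280,"dz":100,"gripper":70},{"wx":0,"wy":0,"wz":-0.84,"dx":-178,"dy":313,"dz":129,"gripper":70},{"wx":0,"wy":0,"wz":-0.84,"dx":-178,"dy":313,"dz":129,"gripper":70}]' 40; python3 -c "
from h import *
st();print(move([486,-322,6],down(52)))
crop(grab('side'),250,120,530,330,2.8,'s2',1.8);crop(grab('top'),250,170,530,340,2.8,'t2',2)"
```

```text
time: 4.45
position: [481.1, -325.6, 137.3]
tool_rot: [[0.622, 0.783, -0.004], [0.783, -0.622, 0.003], [-0.001, -0.005, -1.0]]
contact_force: [-0.4, -0.3, -0.0]
width: 70.2
t 4.45 p [481.1, -325.6, 137.3] F [-0.4, -0.3, -0.0] w 70.2 j [0.99, 0.42, -0.57, 1.82, 0.27, 0.98, -0.36]
{'d': [6.0, 2.2, 131.3], 'w': [-0.005, 0.001, -0.008]}
```

View pics/s2.png

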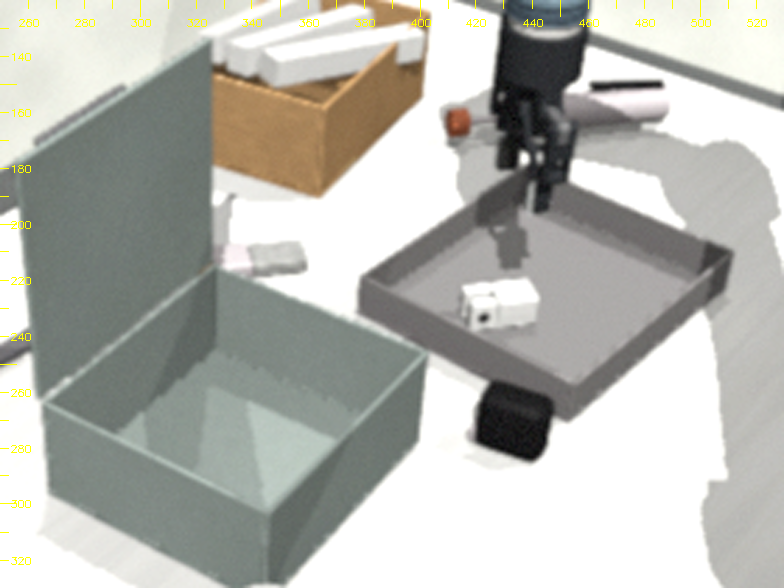

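View pics/t2.png

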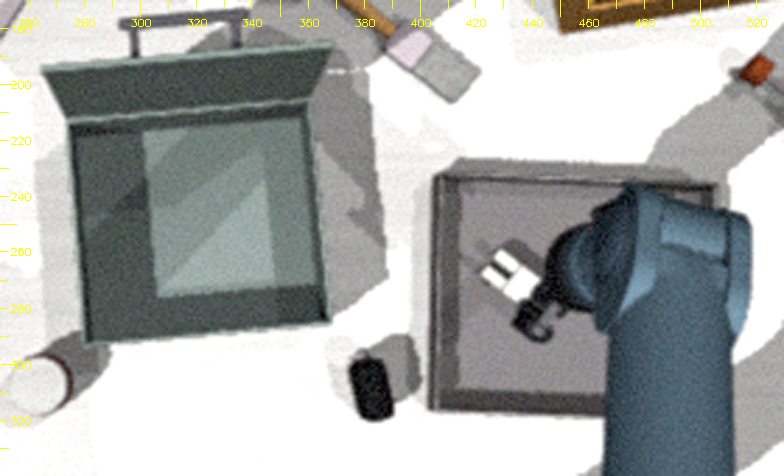

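```bash
python3 -m pendant '[{"wx":0,"wy":0,"wz":-0.008,"dx":6,"dy":2,"dz":40,"gripper":70},{"wx":0,"wy":0,"wz":-0.008,"dx":6,"dy":2,"dz":80,"gripper":70},{"wx":0,"wy":0,"wz":-0.008,"dx":6,"dy":2,"dz":110,"gripper":70},{"wx":0,"wy":0,"wz":-0.008,"dx":6,"dy":2,"dz":128,"gripper":70},{"wx":0,"wy":0,"wz":-0.008,"dx":6,"dy":2,"dz":131,"gripper":70},{"wx":0,"wy":0,"wz":-0.008,"dx":6,"dy":2,"dz":131,"gripper":20},{"wx":0,"wy":0,"wz":-0.008,"dx":6,"dy":2,"dz":131,"gripper":20},{"wx":0,"wy":0,"wz":-0.008,"dx":6,"dy":2,"dz":131,"gripper":20},{"wx":0,"wy":0,"wz":-0.008,"dx":6,"dy":2,"dz":131,"gripper":20},{"wx":0,"wy":0,"wz":-0.008,"dx":6,"dy":2,"dz":120,"gripper":20},{"wx":0,"wy":0,"wz":-0.008,"dx":6,"dy":2,"dz":80,"gripper":20},{"wx":0,"wy":0,"wz":-0.008,"dx":6,"dy":2,"dz":20,"gripper":20}]' 50; python3 -c "
from h import *
st();print(move([545,-30,150],down(52)))"
```

```text
time: 6.05
position: [488.6, -317.1, 119.3]
tool_rot: [[0.61, 0.792, -0.003], [0.792, -0.61, 0.006], [0.002, -0.006, -1.0]]
contact_force: [0.4, -0.7, -0.6]
width: 33.1
t 6.05 p [488.6, -317.1, 119.3] F [0.4, -0.7, -0.6] w 33.1 j [0.98, 0.45, -0.57, 1.83, 0.29, 0.95, -0.38]
{'d': [261.9, -130.7, -29.3], 'w': [-0.006, -0.002, 0.007]}
```

```bash
python3 -m pendant '[{"wx":0,"wy":0,"wz":0,"dx":20,"dy":-10,"dz":-30,"gripper":20},{"wx":0,"wy":0,"wz":0,"dx":70,"dy":-36,"dz":-35,"gripper":20},{"wx":0,"wy":0,"wz":0,"dx":120,"dy":-62,"dz":-35,"gripper":20},{"wx":0,"wy":0,"wz":0,"dx":170,"dy":-88,"dz":-35,"gripper":20},{"wx":0,"wy":0,"wz":0,"dx":220,"dy":-114,"dz":-35,"gripper":20},{"wx":0,"wy":0,"wz":0,"dx":260,"dy":-135,"dz":-32,"gripper":20},{"wx":0,"wy":0,"wz":0,"dx":278,"dy":-143,"dz":-10,"gripper":20},{"wx":0,"wy":0,"wz":0,"dx":278,"dy":-143,"dz":40,"gripper":20},{"wx":0,"wy":0,"wz":0,"dx":278,"dy":-143,"dz":80,"gripper":20},{"wx":0,"wy":0,"wz":0,"dx":278,"dy":-143,"dz":100,"gripper":20},{"wx":0,"wy":0,"wz":0,"dx":278,"dy":-143,"dz":106,"gripper":20},{"wx":0,"wy":0,"wz":0,"dx":278,"dy":-143,"dz":106,"gripper":20}]' 50; python3 -c "
from h import *
st()"
```

```text
time: 7.55
position: [545.6, -9.1, 15.7]
tool_rot: [[0.611, 0.792, -0.002], [0.792, -0.611, 0.006], [0.003, -0.005, -1.0]]
contact_force: [1.0, -0.2, -0.7]
width: 32.9
t 7.55 p [545.6, -9.1, 15.7] F [1.0, -0.2, -0.7] w 32.9 j [0.46, 0.57, -0.61, 1.96, 0.46, 0.75, -1.08]
```

```bash
python3 -m pendant '[{"wx":0,"wy":0,"wz":0,"dx":0,"dy":0,"dz":8,"gripper":20},{"wx":0,"wy":0,"wz":0,"dx":0,"dy":0,"dz":8,"gripper":55},{"wx":0,"wy":0,"wz":0,"dx":0,"dy":0,"dz":8,"gripper":55},{"wx":0,"wy":0,"wz":0,"dx":0,"dy":0,"dz":4,"gripper":55},{"wx":0,"wy":0,"wz":0,"dx":0,"dy":0,"dz":-40,"gripper":55},{"wx":0,"wy":0,"wz":0,"dx":0,"dy":0,"dz":-100,"gripper":60},{"wx":0,"wy":0,"wz":0,"dx":0,"dy":0,"dz":-160,"gripper":60},{"wx":0,"wy":0,"wz":0,"dx":0,"dy":0,"dz":-220,"gripper":60},{"wx":0,"wy":0,"wz":0,"dx":0,"dy":0,"dz":-270,"gripper":60},{"wx":0,"wy":0,"wz":0,"dx":0,"dy":0,"dz":-270,"gripper":60}]' 50; python3 -c "
from h import *
st()
crop(grab('side'),150,120,530,470,2,'s3',1.8);crop(grab('top'),130,170,530,340,2,'t3',2)"
```

```text
time: 8.8
position: [549.3, -9.9, 291.4]
tool_rot: [[0.61, 0.792, 0.009], [0.792, -0.61, 0.004], [0.009, 0.005, -1.0]]
contact_force: [0.9, 1.2, -0.4]
width: 59.8
t 8.8 p [549.3, -9.9, 291.4] F [0.9, 1.2, -0.4] w 59.8 j [0.64, 0.22, -0.78, 1.75, 0.16, 1.23, -0.84]
```

View pics/s3.png

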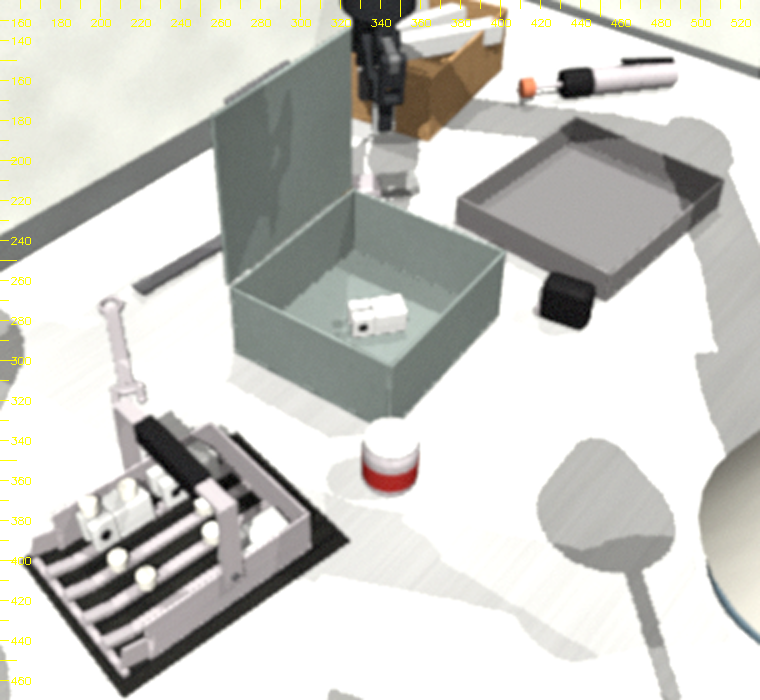

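View pics/t3.png

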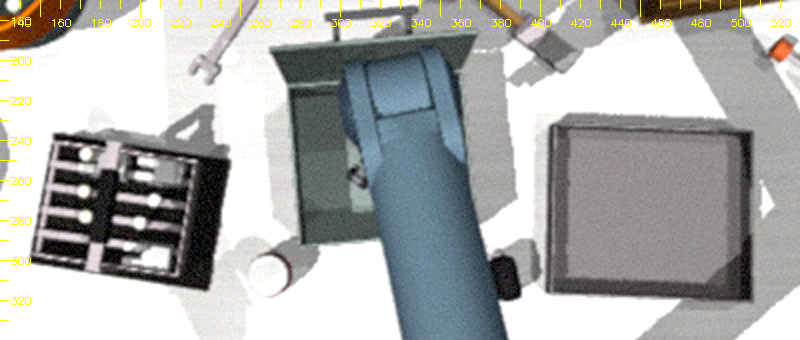

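```bash
python3 -c "
from h import *
np.set_printoptions(precision=1,suppress=True)
print(tri((221.8,331.7),(187.5,254.5)),tri((250.5,361.8),(180.5,291)))
print(move([485,349.5,240],down(169.9)))"
```

```text
[534.5 346.5 132.7] [440.3 363.5 133.9]
{'d': [247.8, -268.0, 47.8], 'w': [0.001, -0.006, -2.051]}
```

```bash
python3 -m pendant '[{"wx":0,"wy":0,"wz":-0.17,"dx":20,"dy":-22,"dz":0,"gripper":80},{"wx":0,"wy":0,"wz":-0.34,"dx":41,"dy":-45,"dz":0,"gripper":80},{"wx":0,"wy":0,"wz":-0.51,"dx":62,"dy":-67,"dz":0,"gripper":80},{"wx":0,"wy":0,"wz":-0.68,"dx":83,"dy":-89,"dz":0,"gripper":80},{"wx":0,"wy":0,"wz":-0.85,"dx":104,"dy":-112,"dz":0,"gripper":80},{"wx":0,"wy":0,"wz":-1.02,"dx":125,"dy":-134,"dz":0,"gripper":80},{"wx":0,"wy":0,"wz":-1.19,"dx":146,"dy":-157,"dz":0,"gripper":80},{"wx":0,"wy":0,"wz":-1.36,"dx":167,"dy":-180,"dz":10,"gripper":80},{"wx":0,"wy":0,"wz":-1.53,"dx":188,"dy":-203,"dz":20,"gripper":80},{"wx":0,"wy":0,"wz":-1.70,"dx":209,"dy":-226,"dz":30,"gripper":80},{"wx":0,"wy":0,"wz":-1.87,"dx":230,"dy":-249,"dz":40,"gripper":80},{"wx":0,"wy":0,"wz":-2.051,"dx":248,"dy":-268,"dz":48,"gripper":80}]' 50; python3 -c "
from h import *
np.set_printoptions(precision=1,suppress=True)
st()
crop(grab('side'),150,240,340,470,3,'s4',1.8);crop(grab('top'),130,190,270,330,5,'t4',2)
S=Y=np.deg2rad(-10.1);ax=np.array([np.cos(Y),np.sin(Y),0])
for sg in(48,-48):
  for z in (123,149): print(proj('side',np.array([485,349.5,z])+sg*ax))
"
```

```text
time: 10.4
position: [483.3, 349.8, 236.9]
tool_rot: [[-0.986, 0.168, -0.005], [0.168, 0.986, 0.003], [0.005, 0.002, -1.0]]
contact_force: [0.4, 0.0, 0.0]
width: 79.7
t 10.4 p [483.3, 349.8, 236.9] F [0.4, 0.0, 0.0] w 79.7 j [0.19, 0.54, -1.17, 1.68, 0.52, 1.27, 0.32]
[[226.3 334.3]]
[[224.8 324.7]]
[[255.5 364.8]]
[[254.5 355.1]]
```

View pics/s4.png

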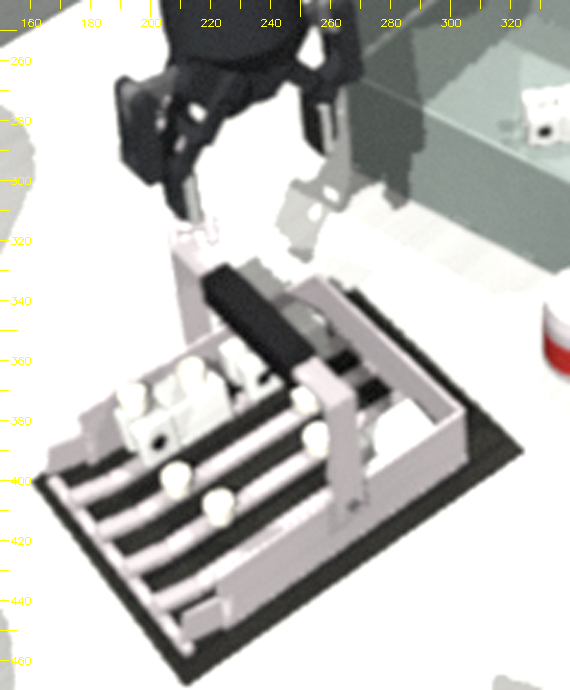

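View pics/t4.png

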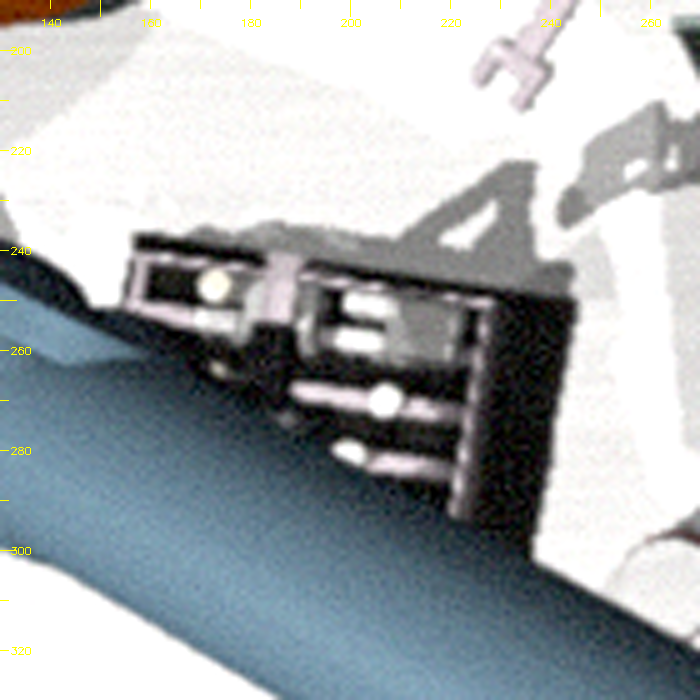

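```bash
python3 -c "
from h import *
print(move([486.5,353.5,113],down(169.9)))"
```

```text
{'d': [-5.9, 2.0, 123.7], 'w': [0.004, -0.008, 0.007]}
```

```bash
python3 -m pendant '[{"wx":0,"wy":-0.005,"wz":0,"dx":-5,"dy":2,"dz":40,"gripper":80},{"wx":0,"wy":-0.005,"wz":0,"dx":-5,"dy":2,"dz":80,"gripper":80},{"wx":0,"wy":-0.005,"wz":0,"dx":-5,"dy":2,"dz":110,"gripper":80},{"wx":0,"wy":-0.005,"wz":0,"dx":-6,"dy":2,"dz":124,"gripper":80},{"wx":0,"wy":-0.005,"wz":0,"dx":-6,"dy":2,"dz":124,"gripper":60},{"wx":0,"wy":-0.005,"wz":0,"dx":-6,"dy":2,"dz":124,"gripper":45},{"wx":0,"wy":-0.005,"wz":0,"dx":-6,"dy":2,"dz":124,"gripper":35},{"wx":0,"wy":-0.005,"wz":0,"dx":-6,"dy":2,"dz":124,"gripper":27},{"wx":0,"wy":-0.005,"wz":0,"dx":-6,"dy":2,"dz":124,"gripper":24},{"wx":0,"wy":-0.005,"wz":0,"dx":-6,"dy":2,"dz":124,"gripper":20}]' 40; python3 -c "
from h import *
st()
crop(grab('side'),150,280,340,470,3,'s5',1.8)
"
```

```text
time: 11.75
position: [488.0, 357.8, 115.5]
tool_rot: [[-0.986, 0.167, 0.002], [0.167, 0.986, 0.012], [-0.0, 0.013, -1.0]]
contact_force: [2.3, 5.0, 2.0]
width: 21.3
t 11.75 p [488.0, 357.8, 115.5] F [2.3, 5.0, 2.0] w 21.3 j [0.1, 0.68, -1.05, 1.77, 0.66, 1.08, 0.22]
```

View pics/s5.png

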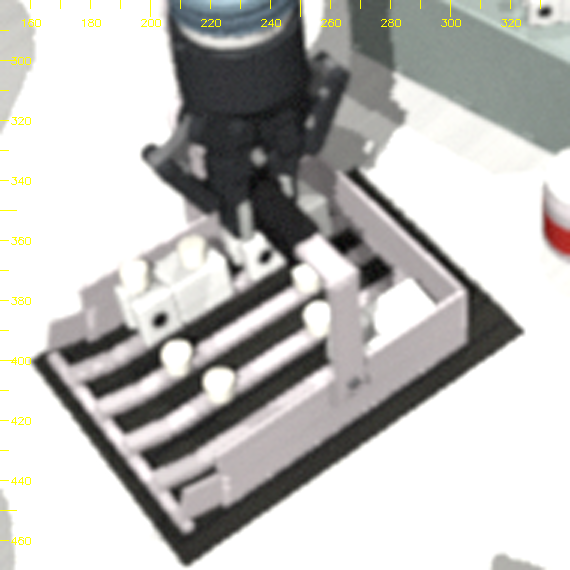

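```bash
python3 -m pendant '[{"wx":0,"wy":0,"wz":0,"dx":0,"dy":0,"dz":0,"gripper":10},{"wx":0,"wy":0,"wz":0,"dx":0,"dy":0,"dz":-3,"gripper":10},{"wx":0,"wy":0,"wz":0,"dx":0,"dy":0,"dz":-10,"gripper":10},{"wx":0,"wy":0,"wz":0,"dx":0,"dy":0,"dz":-22,"gripper":10},{"wx":0,"wy":0,"wz":0,"dx":0,"dy":0,"dz":-38,"gripper":10},{"wx":0,"wy":0,"wz":0,"dx":0,"dy":0,"dz":-56,"gripper":10},{"wx":0,"wy":0,"wz":0,"dx":0,"dy":0,"dz":-75,"gripper":10},{"wx":0,"wy":0,"wz":0,"dx":0,"dy":0,"dz":-94,"gripper":10},{"wx":0,"wy":0,"wz":0,"dx":0,"dy":0,"dz":-110,"gripper":10},{"wx":0,"wy":0,"wz":0,"dx":0,"dy":0,"dz":-122,"gripper":10},{"wx":0,"wy":0,"wz":0,"dx":0,"dy":0,"dz":-129,"gripper":10},{"wx":0,"wy":0,"wz":0,"dx":0,"dy":0,"dz":-130,"gripper":10}]' 110; python3 -c "
from h import *
st()
crop(grab('side'),130,240,400,470,2.8,'s6',1.8)
print(observe()['tool_rot'],observe()['moment'],move([485,180,248],down(170.4)))
"
```

```text
time: 13.3
position: [487.7, 356.3, 245.7]
tool_rot: [[-0.986, 0.167, 0.003], [0.167, 0.986, 0.013], [-0.001, 0.013, -1.0]]
contact_force: [0.4, 0.2, -6.5]
width: 20.6
t 13.3 p [487.7, 356.3, 245.7] F [0.4, 0.2, -6.5] w 20.6 j [0.18, 0.54, -1.17, 1.66, 0.51, 1.27, 0.32]
[[-9.85996844e-01  1.66748990e-01  2.23569014e-03]
 [ 1.66763890e-01  9.85921384e-01  1.21995677e-02]
 [-1.69949123e-04  1.24015677e-02 -9.99923083e-01]] [ 0.03957753 -0.01095953 -0.01526854] {'d': [-26.8, -174.0, -4.8], 'w': [0.012, 0.0, 0.0]}
```

View pics/s6.png

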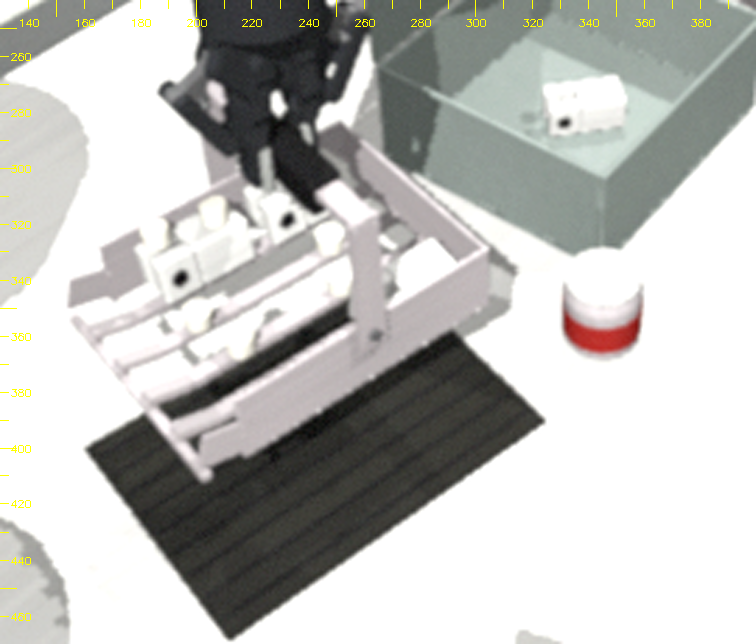

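```bash
python3 -m pendant '[{"wx":0,"wy":0,"wz":0,"dx":-1,"dy":-5,"dz":0,"gripper":10},{"wx":0,"wy":0,"wz":0,"dx":-2,"dy":-15,"dz":0,"gripper":10},{"wx":0,"wy":0,"wz":0,"dx":-5,"dy":-30,"dz":-1,"gripper":10},{"wx":0,"wy":0,"wz":0,"dx":-8,"dy":-50,"dz":-1,"gripper":10},{"wx":0,"wy":0,"wz":0,"dx":-12,"dy":-75,"dz":-2,"gripper":10},{"wx":0,"wy":0,"wz":0,"dx":-16,"dy":-100,"dz":-2,"gripper":10},{"wx":0,"wy":0,"wz":0,"dx":-20,"dy":-125,"dz":-3,"gripper":10},{"wx":0,"wy":0,"wz":0,"dx":-24,"dy":-150,"dz":-3,"gripper":10},{"wx":0,"wy":0,"wz":0,"dx":-27,"dy":-170,"dz":-4,"gripper":10},{"wx":0,"wy":0,"wz":0,"dx":-29,"dy":-185,"dz":-4,"gripper":10},{"wx":0,"wy":0,"wz":0,"dx":-30,"dy":-195,"dz":-5,"gripper":10},{"wx":0,"wy":0,"wz":0,"dx":-31,"dy":-200,"dz":-5,"gripper":10}]' 110; python3 -c "
from h import *
st()
print(observe()['tool_rot'],move([482,-40,248],down(170.4)))
"
python3 -m pendant '[{"wx":0,"wy":0,"wz":0,"dx":-1,"dy":-5,"dz":0,"gripper":10},{"wx":0,"wy":0,"wz":0,"dx":-2,"dy":-15,"dz":0,"gripper":10},{"wx":0,"wy":0,"wz":0,"dx":-5,"dy":-30,"dz":-1,"gripper":10},{"wx":0,"wy":0,"wz":0,"dx":-8,"dy":-50,"dz":-1,"gripper":10},{"wx":0,"wy":0,"wz":0,"dx":-12,"dy":-75,"dz":-2,"gripper":10},{"wx":0,"wy":0,"wz":0,"dx":-16,"dy":-100,"dz":-2,"gripper":10},{"wx":0,"wy":0,"wz":0,"dx":-20,"dy":-125,"dz":-3,"gripper":10},{"wx":0,"wy":0,"wz":0,"dx":-24,"dy":-150,"dz":-3,"gripper":10},{"wx":0,"wy":0,"wz":0,"dx":-27,"dy":-170,"dz":-4,"gripper":10},{"wx":0,"wy":0,"wz":0,"dx":-29,"dy":-185,"dz":-4,"gripper":10},{"wx":0,"wy":0,"wz":0,"dx":-30,"dy":-195,"dz":-5,"gripper":10},{"wx":0,"wy":0,"wz":0,"dx":-31,"dy":-200,"dz":-5,"gripper":10}]' 110; python3 -c "
from h import *
st()
crop(grab('side'),130,120,400,470,2,'s7',1.8)
crop(grab('top'),200,130,540,340,2.2,'t7',1.8)
print(observe()['tool_rot'],move([478,-240,248],down(170.4)))
"
```

```text
time: 14.85
position: [484.6, 152.8, 247.8]
tool_rot: [[-0.986, 0.168, 0.002], [0.168, 0.986, 0.011], [-0.0, 0.012, -1.0]]
contact_force: [1.0, 0.2, -6.7]
width: 20.8
t 14.85 p [484.6, 152.8, 247.8] F [1.0, 0.2, -6.7] w 20.8 j [0.77, 0.36, -1.34, 1.88, 0.37, 1.19, 0.71]
[[-9.85863422e-01  1.67536254e-01  2.21735103e-03]
 [ 1.67550714e-01  9.85796910e-01  1.14547389e-02]
 [-2.66773753e-04  1.16643268e-02 -9.99931934e-01]] {'d': [-29.8, -190.5, -2.4], 'w': [0.012, 0.0, -0.001]}
time: 16.35
position: [481.6, -49.8, 250.5]
tool_rot: [[-0.986, 0.168, 0.002], [0.168, 0.986, 0.012], [-0.0, 0.012, -1.0]]
contact_force: [0.6, -0.3, -7.6]
width: 20.6
t 16.35 p [481.6, -49.8, 250.5] F [0.6, -0.3, -7.6] w 20.6 j [1.28, 0.31, -1.4, 1.92, 0.31, 1.18, 1.16]
[[-9.85842720e-01  1.67656189e-01  2.35218893e-03]
 [ 1.67672250e-01  9.85775214e-01  1.15431174e-02]
 [-3.83454476e-04  1.17740951e-02 -9.99930609e-01]] {'d': [-28.3, -188.2, 0.2], 'w': [0.012, 0.0, -0.001]}
```

View pics/s7.png

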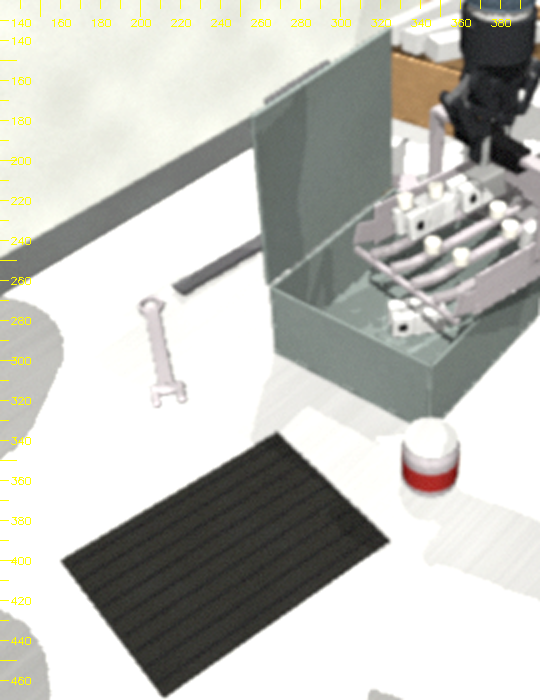

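View pics/t7.png

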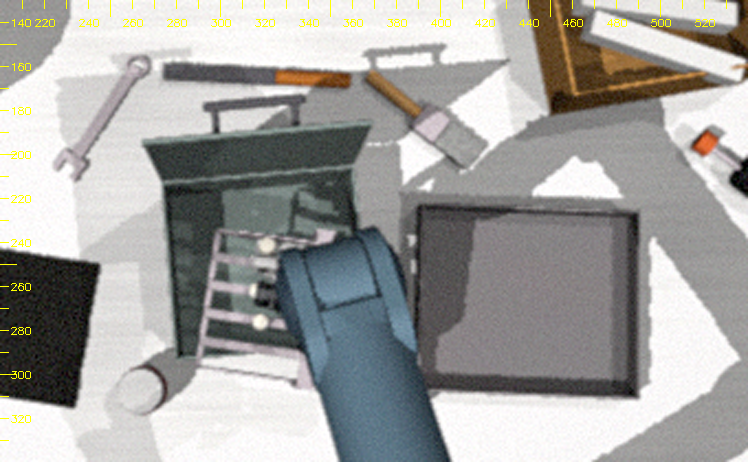

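```bash
python3 -c "
from h import *
np.set_printoptions(precision=1,suppress=True)
st()
crop(grab('top'),370,210,510,330,5.3,'t8',2)
"
```

```text
t 16.45 p [481.7, -49.8, 250.4] F [-0.0, -0.2, -6.8] w 20.7 j [1.28, 0.31, -1.4, 1.92, 0.31, 1.18, 1.16]
```

View pics/t8.png

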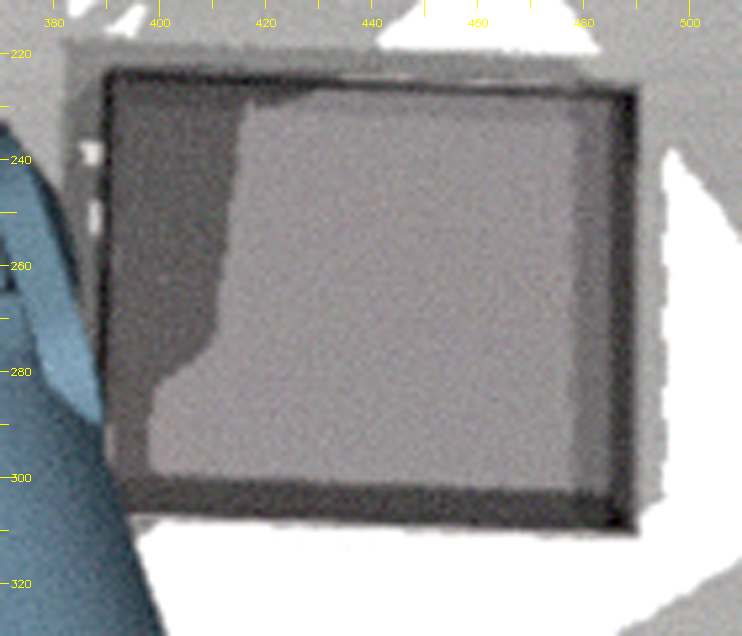

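```bash
python3 -c "
from h import *
np.set_printoptions(precision=1,suppress=True)
c=[onz('top',p,45) for p in((390,223),(490,226.5),(490,310.5),(389,307))]
print(*c,np.mean(c,0))
"
```

```text
[ 619.7 -201.1   45. ] [ 605.  -482.2   45. ] [ 371.2 -469.    45. ] [ 385.5 -190.4   45. ] [ 495.3 -335.7   45. ]
```

```bash
python3 -m pendant '[{"wx":0,"wy":0,"wz":0,"dx":-1,"dy":-5,"dz":0,"gripper":10},{"wx":0,"wy":0,"wz":0,"dx":-3,"dy":-15,"dz":0,"gripper":10},{"wx":0,"wy":0,"wz":0,"dx":-6,"dy":-30,"dz":0,"gripper":10},{"wx":0,"wy":0,"wz":0,"dx":-11,"dy":-50,"dz":0,"gripper":10},{"wx":0,"wy":0,"wz":0,"dx":-16,"dy":-72,"dz":0,"gripper":10},{"wx":0,"wy":0,"wz":0,"dx":-20,"dy":-94,"dz":0,"gripper":10},{"wx":0,"wy":0,"wz":0,"dx":-25,"dy":-114,"dz":0,"gripper":10},{"wx":0,"wy":0,"wz":0,"dx":-28,"dy":-130,"dz":0,"gripper":10},{"wx":0,"wy":0,"wz":0,"dx":-30,"dy":-140,"dz":0,"gripper":10},{"wx":0,"wy":0,"wz":0,"dx":-32,"dy":-146,"dz":0,"gripper":10},{"wx":0,"wy":0,"wz":0,"dx":-32,"dy":-148,"dz":0,"gripper":10}]' 110; python3 -c "
from h import *
st();print(move([495,-348,248],down(170.4)))"
```

```text
time: 17.88
position: [488.7, -200.1, 248.7]
tool_rot: [[-0.986, 0.166, 0.003], [0.167, 0.986, 0.012], [-0.0, 0.013, -1.0]]
contact_force: [-0.3, -0.2, -6.8]
width: 20.6
t 17.88 p [488.7, -200.1, 248.7] F [-0.3, -0.2, -6.8] w 20.6 j [1.4, 0.42, -1.31, 1.83, 0.42, 1.23, 1.38]
{'d': [-30.8, -144.8, -1.1], 'w': [0.013, 0.0, 0.0]}
```

```bash
python3 -m pendant '[{"wx":0,"wy":0,"wz":0,"dx":-1,"dy":-5,"dz":0,"gripper":10},{"wx":0,"wy":0,"wz":0,"dx":-3,"dy":-15,"dz":0,"gripper":10},{"wx":0,"wy":0,"wz":0,"dx":-6,"dy":-30,"dz":0,"gripper":10},{"wx":0,"wy":0,"wz":0,"dx":-11,"dy":-50,"dz":0,"gripper":10},{"wx":0,"wy":0,"wz":0,"dx":-16,"dy":-72,"dz":0,"gripper":10},{"wx":0,"wy":0,"wz":0,"dx":-20,"dy":-94,"dz":0,"gripper":10},{"wx":0,"wy":0,"wz":0,"dx":-25,"dy":-114,"dz":0,"gripper":10},{"wx":0,"wy":0,"wz":0,"dx":-28,"dy":-130,"dz":0,"gripper":10},{"wx":0,"wy":0,"wz":0,"dx":-30,"dy":-140,"dz":0,"gripper":10},{"wx":0,"wy":0,"wz":0,"dx":-31,"dy":-143,"dz":0,"gripper":10},{"wx":0,"wy":0,"wz":0,"dx":-31,"dy":-145,"dz":0,"gripper":10}]' 110
python3 -m pendant '[{"wx":0,"wy":0,"wz":0,"dx":0,"dy":0,"dz":3,"gripper":10},{"wx":0,"wy":0,"wz":0,"dx":0,"dy":0,"dz":9,"gripper":10},{"wx":0,"wy":0,"wz":0,"dx":0,"dy":0,"dz":19,"gripper":10},{"wx":0,"wy":0,"wz":0,"dx":0,"dy":0,"dz":32,"gripper":10},{"wx":0,"wy":0,"wz":0,"dx":0,"dy":0,"dz":46,"gripper":10},{"wx":0,"wy":0,"wz":0,"dx":0,"dy":0,"dz":60,"gripper":10},{"wx":0,"wy":0,"wz":0,"dx":0,"dy":0,"dz":71,"gripper":10},{"wx":0,"wy":0,"wz":0,"dx":0,"dy":0,"dz":79,"gripper":10},{"wx":0,"wy":0,"wz":0,"dx":0,"dy":0,"dz":83,"gripper":10},{"wx":0,"wy":0,"wz":0,"dx":0,"dy":0,"dz":84,"gripper":10}]' 110
python3 -c "
from h import *
st()
crop(grab('side'),330,80,540,300,3.2,'s9',1.8)
crop(grab('top'),360,190,540,340,4.2,'t9',1.8)
"
```

```text
time: 19.25
position: [495.4, -347.2, 247.0]
tool_rot: [[-0.986, 0.165, 0.003], [0.165, 0.986, 0.013], [-0.0, 0.014, -1.0]]
contact_force: [-0.0, -0.0, -7.3]
width: 20.5
time: 20.5
position: [495.8, -346.1, 163.0]
tool_rot: [[-0.986, 0.165, 0.003], [0.165, 0.986, 0.013], [-0.001, 0.014, -1.0]]
contact_force: [-0.9, -0.1, -6.8]
width: 21.0
t 20.5 p [495.8, -346.1, 163.0] F [-0.9, -0.1, -6.8] w 21.0 j [1.38, 0.65, -1.12, 1.73, 0.61, 1.17, 1.5]
```

View pics/s9.png

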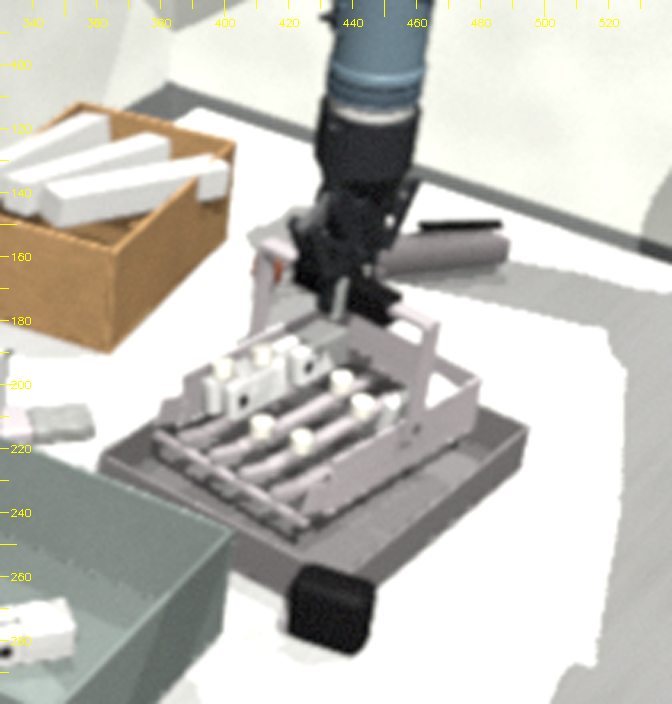

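View pics/t9.png

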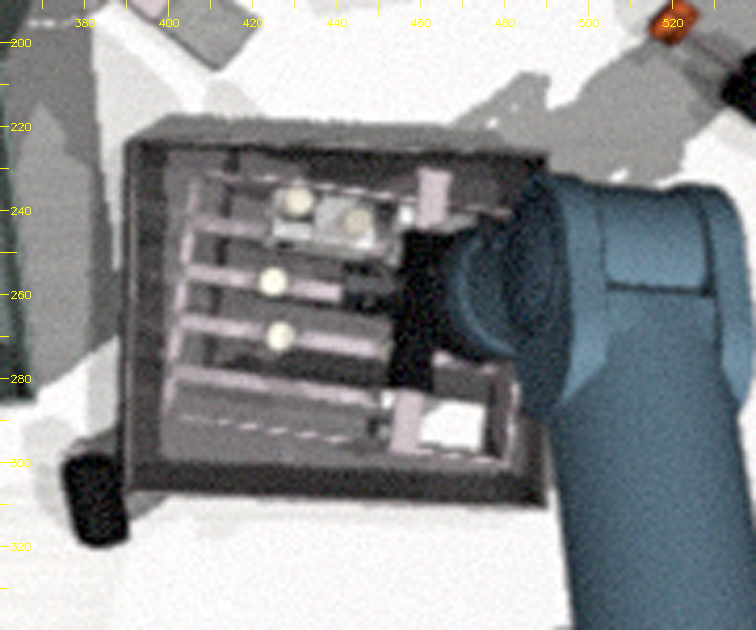

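```bash
python3 -m pendant '[{"wx":0,"wy":0,"wz":0,"dx":10,"dy":0,"dz":0,"gripper":10},{"wx":0,"wy":0,"wz":0,"dx":-10,"dy":0,"dz":0,"gripper":10},{"wx":0,"wy":0,"wz":0,"dx":10,"dy":0,"dz":0,"gripper":10},{"wx":0,"wy":0,"wz":0,"dx":-10,"dy":0,"dz":0,"gripper":10},{"wx":0,"wy":0,"wz":0,"dx":10,"dy":0,"dz":0,"gripper":10},{"wx":0,"wy":0,"wz":0,"dx":-10,"dy":0,"dz":0,"gripper":10},{"wx":0,"wy":0,"wz":0,"dx":10,"dy":0,"dz":0,"gripper":10},{"wx":0,"wy":0,"wz":0,"dx":-10,"dy":0,"dz":0,"gripper":10},{"wx":0,"wy":0,"wz":0,"dx":10,"dy":0,"dz":0,"gripper":10},{"wx":0,"wy":0,"wz":0,"dx":-10,"dy":0,"dz":0,"gripper":10},{"wx":0,"wy":0,"wz":0,"dx":0,"dy":0,"dz":0,"gripper":10},{"wx":0,"wy":0,"wz":0,"dx":0,"dy":0,"dz":0,"gripper":10}]' 110
python3 -c "
from h import *
st()
crop(grab('side'),370,120,510,280,4.5,'s10',1.8)
crop(grab('top'),380,210,500,320,5.5,'t10',2)
"
```

```text
time: 22.1
position: [494.1, -346.2, 163.2]
tool_rot: [[-0.986, 0.166, 0.0], [0.166, 0.986, 0.013], [0.002, 0.013, -1.0]]
contact_force: [-0.0, 0.0, -6.4]
width: 20.2
t 22.1 p [494.1, -346.2, 163.2] F [-0.0, 0.0, -6.4] w 20.2 j [1.38, 0.64, -1.12, 1.73, 0.61, 1.17, 1.5]
```

View pics/s10.png

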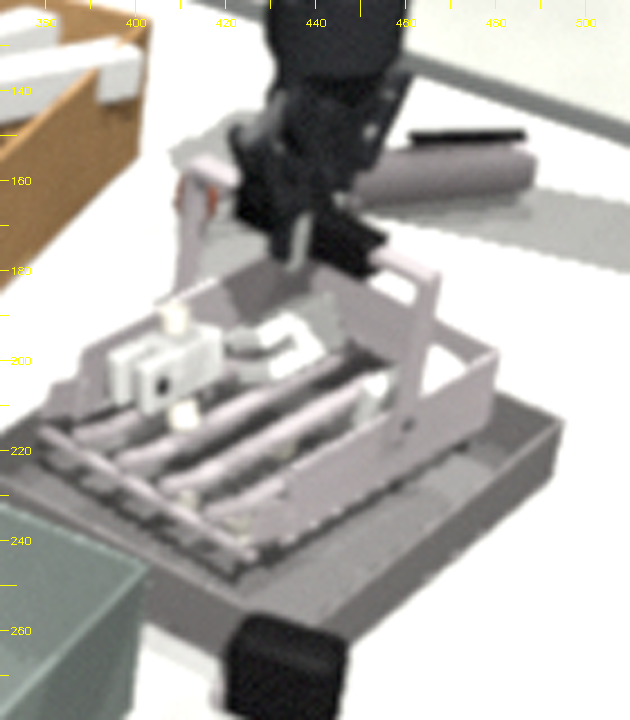

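View pics/t10.png

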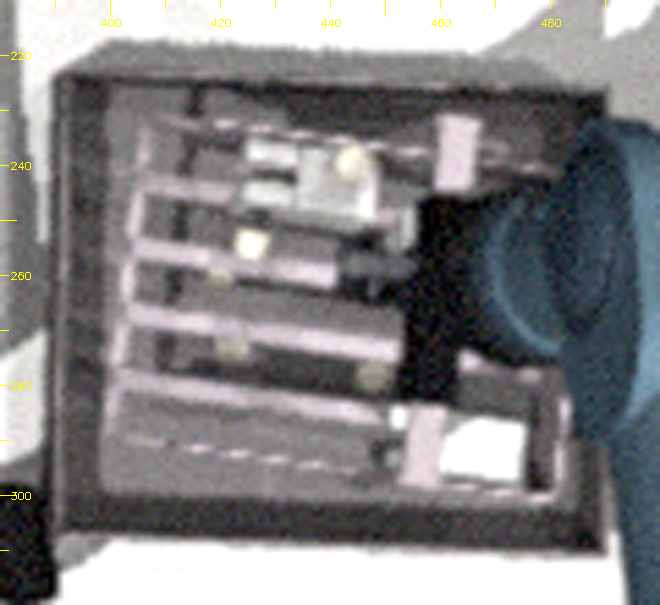

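```bash
python3 -m pendant '[{"wx":0,"wy":0,"wz":0,"dx":13,"dy":0,"dz":0,"gripper":10},{"wx":0,"wy":0,"wz":0,"dx":-13,"dy":0,"dz":0,"gripper":10},{"wx":0,"wy":0,"wz":0,"dx":13,"dy":0,"dz":0,"gripper":10},{"wx":0,"wy":0,"wz":0,"dx":-13,"dy":0,"dz":0,"gripper":10},{"wx":0,"wy":0,"wz":0,"dx":13,"dy":0,"dz":0,"gripper":10},{"wx":0,"wy":0,"wz":0,"dx":-13,"dy":0,"dz":0,"gripper":10},{"wx":0,"wy":0,"wz":0,"dx":13,"dy":0,"dz":0,"gripper":10},{"wx":0,"wy":0,"wz":0,"dx":-13,"dy":0,"dz":0,"gripper":10},{"wx":0,"wy":0,"wz":0,"dx":13,"dy":0,"dz":0,"gripper":10},{"wx":0,"wy":0,"wz":0,"dx":-13,"dy":0,"dz":0,"gripper":10},{"wx":0,"wy":0,"wz":0,"dx":0,"dy":0,"dz":0,"gripper":10},{"wx":0,"wy":0,"wz":0,"dx":0,"dy":0,"dz":0,"gripper":10}]' 110
python3 -c "
from h import *
st()
crop(grab('side'),370,120,510,280,4.5,'s11',1.8)
crop(grab('top'),380,210,500,320,5.5,'t11',2)
"
```

```text
time: 23.7
position: [493.0, -346.4, 162.9]
tool_rot: [[-0.986, 0.166, -0.001], [0.166, 0.986, 0.012], [0.003, 0.012, -1.0]]
contact_force: [-1.9, 0.9, -7.2]
width: 20.6
t 23.7 p [493.0, -346.4, 162.9] F [-1.9, 0.9, -7.2] w 20.6 j [1.38, 0.64, -1.12, 1.73, 0.61, 1.17, 1.5]
```

View pics/s11.png

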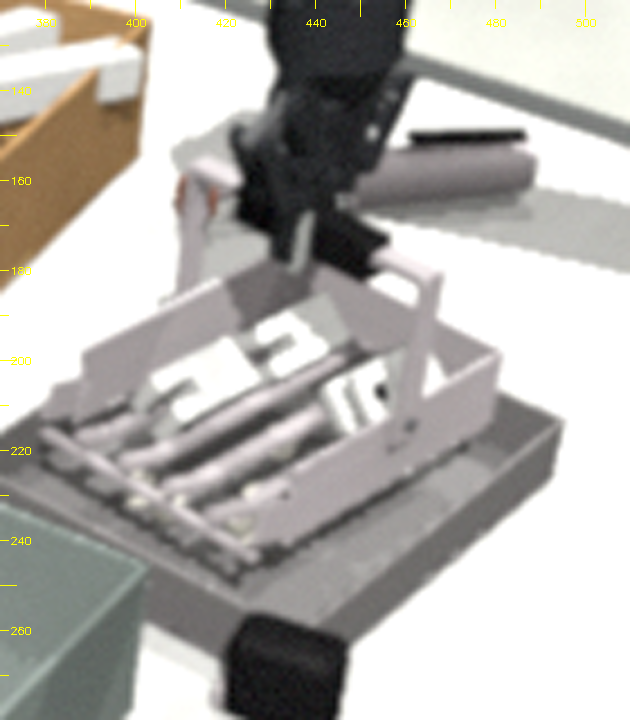

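View pics/t11.png

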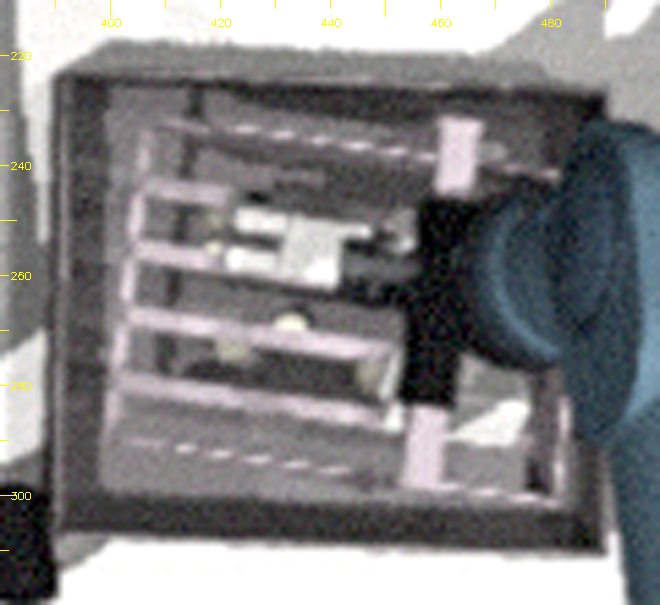

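```bash
python3 -m pendant '[{"wx":0,"wy":0,"wz":0,"dx":13,"dy":4,"dz":0,"gripper":10},{"wx":0,"wy":0,"wz":0,"dx":-13,"dy":-4,"dz":0,"gripper":10},{"wx":0,"wy":0,"wz":0,"dx":13,"dy":-4,"dz":-3,"gripper":10},{"wx":0,"wy":0,"wz":0,"dx":-13,"dy":4,"dz":0,"gripper":10},{"wx":0,"wy":0,"wz":0,"dx":13,"dy":4,"dz":-3,"gripper":10},{"wx":0,"wy":0,"wz":0,"dx":-13,"dy":-4,"dz":0,"gripper":10},{"wx":0,"wy":0,"wz":0,"dx":13,"dy":-4,"dz":-3,"gripper":10},{"wx":0,"wy":0,"wz":0,"dx":-13,"dy":4,"dz":0,"gripper":10},{"wx":0,"wy":0,"wz":0,"dx":13,"dy":0,"dz":0,"gripper":10},{"wx":0,"wy":0,"wz":0,"dx":-13,"dy":0,"dz":0,"gripper":10},{"wx":0,"wy":0,"wz":0,"dx":-1,"dy":0,"dz":0,"gripper":10},{"wx":0,"wy":0,"wz":0,"dx":-1,"dy":0,"dz":0,"gripper":10}]' 110
python3 -c "
from h import *
st()
crop(grab('side'),370,120,510,280,4.5,'s12',1.8)
crop(grab('top'),380,210,500,320,5.5,'t12',2)
"
```

```text
time: 25.3
position: [493.0, -346.5, 162.7]
tool_rot: [[-0.986, 0.166, -0.002], [0.166, 0.986, 0.012], [0.004, 0.012, -1.0]]
contact_force: [-1.1, -0.1, -6.7]
width: 20.6
t 25.3 p [493.0, -346.5, 162.7] F [-1.1, -0.1, -6.7] w 20.6 j [1.38, 0.64, -1.11, 1.73, 0.61, 1.17, 1.5]
```

View pics/s12.png

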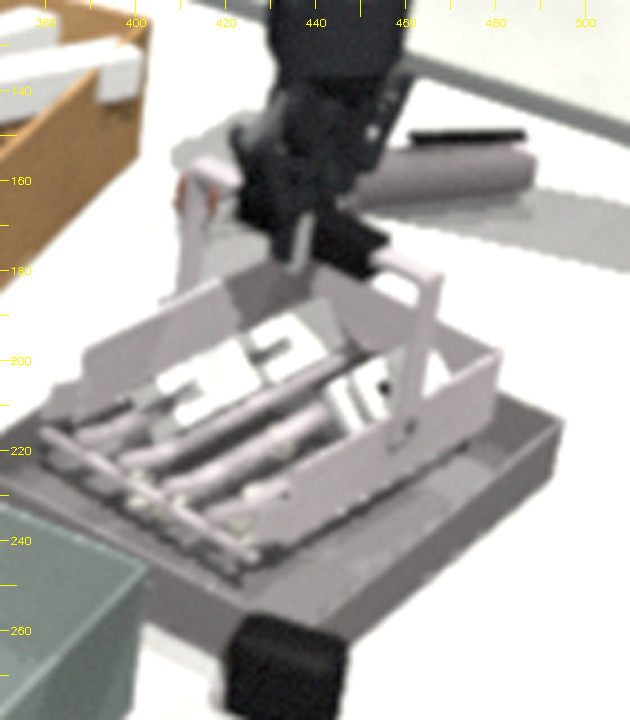

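View pics/t12.png

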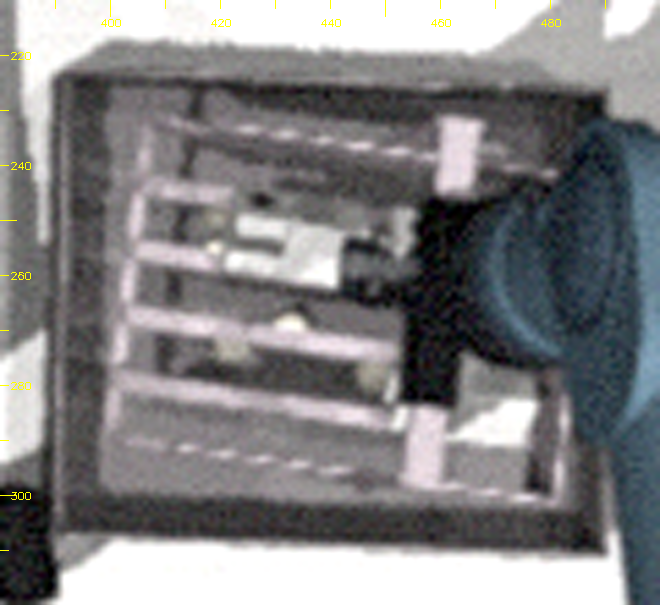

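```bash
python3 -m pendant '[{"wx":0,"wy":0,"wz":0,"dx":0,"dy":0,"dz":-4,"gripper":10},{"wx":0,"wy":0,"wz":0,"dx":0,"dy":0,"dz":-14,"gripper":10},{"wx":0,"wy":0,"wz":0,"dx":0,"dy":0,"dz":-30,"gripper":10},{"wx":0,"wy":0,"wz":0,"dx":0,"dy":0,"dz":-50,"gripper":10},{"wx":0,"wy":0,"wz":0,"dx":0,"dy":0,"dz":-75,"gripper":10},{"wx":0,"wy":0,"wz":0,"dx":0,"dy":0,"dz":-100,"gripper":10},{"wx":0,"wy":0,"wz":0,"dx":0,"dy":0,"dz":-122,"gripper":10},{"wx":0,"wy":0,"wz":0,"dx":0,"dy":0,"dz":-140,"gripper":10},{"wx":0,"wy":0,"wz":0,"dx":0,"dy":0,"dz":-150,"gripper":10},{"wx":0,"wy":0,"wz":0,"dx":0,"dy":0,"dz":-155,"gripper":10},{"wx":0,"wy":0,"wz":0,"dx":0,"dy":0,"dz":-155,"gripper":10}]' 110
python3 -c "
from h import *
st()
crop(grab('side'),350,60,530,300,3,'s13',1.8)
crop(grab('top'),370,190,530,330,4.8,'t13',2)
"
```

```text
time: 26.78
position: [494.0, -348.9, 317.6]
tool_rot: [[-0.986, 0.167, 0.0], [0.167, 0.986, 0.012], [0.002, 0.012, -1.0]]
contact_force: [-0.5, 1.8, -6.3]
width: 20.4
t 26.77 p [494.0, -348.9, 317.6] F [-0.5, 1.8, -6.3] w 20.4 j [1.45, 0.51, -1.23, 1.56, 0.47, 1.42, 1.59]
```

View pics/s13.png

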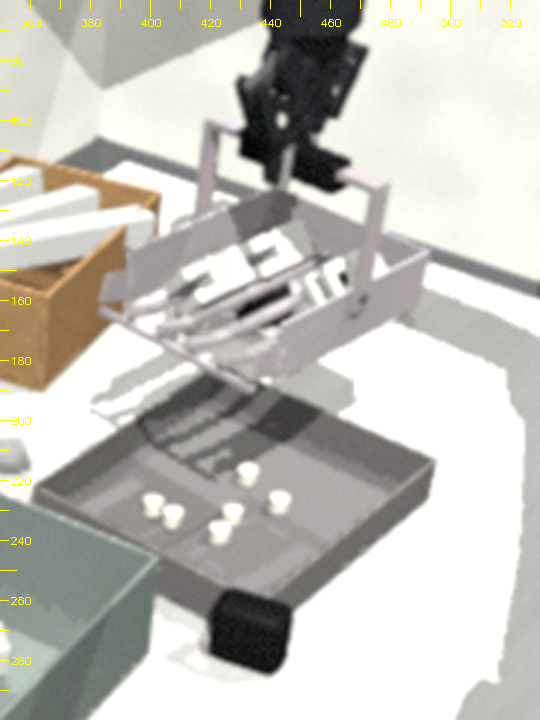

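View pics/t13.png

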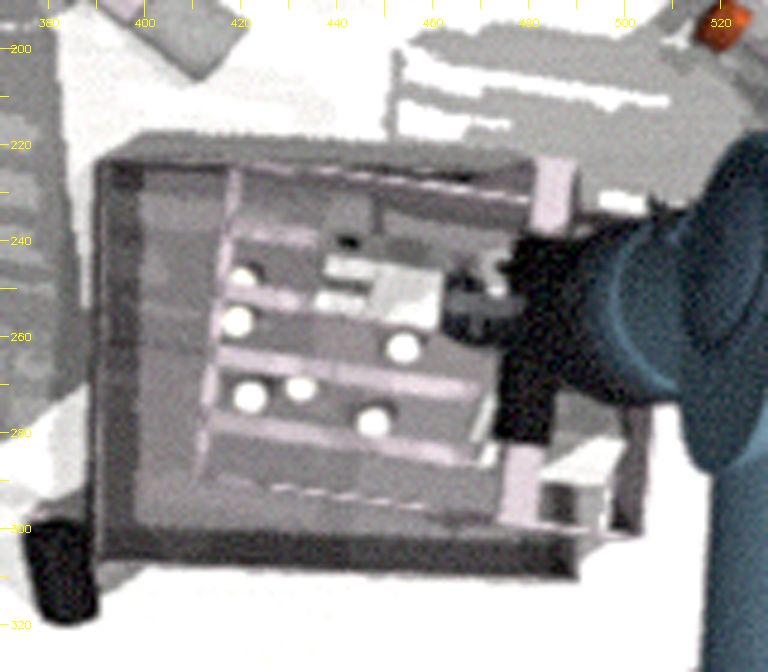

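```bash
python3 -m pendant '[{"wx":0,"wy":0,"wz":0,"dx":0,"dy":5,"dz":0,"gripper":10},{"wx":0,"wy":0,"wz":0,"dx":0,"dy":15,"dz":0,"gripper":10},{"wx":0,"wy":0,"wz":0,"dx":0,"dy":30,"dz":0,"gripper":10},{"wx":0,"wy":0,"wz":0,"dx":0,"dy":50,"dz":0,"gripper":10},{"wx":0,"wy":0,"wz":0,"dx":0,"dy":75,"dz":0,"gripper":10},{"wx":0,"wy":0,"wz":0,"dx":0,"dy":102,"dz":0,"gripper":10},{"wx":0,"wy":0,"wz":0,"dx":0,"dy":127,"dz":0,"gripper":10},{"wx":0,"wy":0,"wz":0,"dx":0,"dy":147,"dz":0,"gripper":10},{"wx":0,"wy":0,"wz":0,"dx":0,"dy":162,"dz":0,"gripper":10},{"wx":0,"wy":0,"wz":0,"dx":0,"dy":172,"dz":0,"gripper":10},{"wx":0,"wy":0,"wz":0,"dx":0,"dy":176,"dz":0,"gripper":10},{"wx":0,"wy":0,"wz":0,"dx":0,"dy":178,"dz":0,"gripper":10}]' 110
python3 -c "
from h import *
st();print(move([548,-24,290],down(183.9)))"
```

```text
time: 28.38
position: [523.2, -174.0, 319.0]
tool_rot: [[-0.986, 0.168, -0.001], [0.168, 0.986, 0.012], [0.003, 0.012, -1.0]]
contact_force: [0.6, 0.2, -6.1]
width: 20.7
t 28.38 p [523.2, -174.0, 319.0] F [0.6, 0.2, -6.1] w 20.7 j [1.31, 0.4, -1.31, 1.68, 0.38, 1.37, 1.34]
{'d': [0.6, 151.7, 30.8], 'w': [0.012, -0.002, -0.237]}
```

```bash
python3 -m pendant '[{"wx":0,"wy":0,"wz":-0.01,"dx":0,"dy":5,"dz":0,"gripper":10},{"wx":0,"wy":0,"wz":-0.03,"dx":0,"dy":15,"dz":2,"gripper":10},{"wx":0,"wy":0,"wz":-0.06,"dx":0,"dy":30,"dz":5,"gripper":10},{"wx":0.003,"wy":0,"wz":-0.09,"dx":0,"dy":50,"dz":10,"gripper":10},{"wx":0.005,"wy":0,"wz":-0.12,"dx":0,"dy":74,"dz":15,"gripper":10},{"wx":0.008,"wy":0,"wz":-0.15,"dx":0,"dy":98,"dz":20,"gripper":10},{"wx":0.01,"wy":0,"wz":-0.18,"dx":0,"dy":118,"dz":24,"gripper":10},{"wx":0.012,"wy":0,"wz":-0.21,"dx":0,"dy":134,"dz":27,"gripper":10},{"wx":0.012,"wy":0,"wz":-0.228,"dx":0,"dy":144,"dz":29,"gripper":10},{"wx":0.012,"wy":0,"wz":-0.237,"dx":1,"dy":150,"dz":31,"gripper":10},{"wx":0.012,"wy":0,"wz":-0.237,"dx":1,"dy":152,"dz":31,"gripper":10}]' 110
python3 -c "
from h import *
st();print(observe()['tool_rot'])
crop(grab('side'),200,60,420,320,2.8,'s14',1.8)
crop(grab('top'),250,150,420,320,4,'t14',2)
"
```

```text
time: 29.75
position: [547.5, -23.8, 289.6]
tool_rot: [[-0.998, -0.068, -0.002], [-0.068, 0.998, 0.0], [0.002, 0.0, -1.0]]
contact_force: [-0.5, 0.4, -6.3]
width: 20.5
t 29.75 p [547.5, -23.8, 289.6] F [-0.5, 0.4, -6.3] w 20.5 j [1.04, 0.44, -1.33, 1.73, 0.44, 1.33, 1.26]
[[-9.97682780e-01 -6.79986405e-02 -2.29234544e-03]
 [-6.79993090e-02  9.97685345e-01  2.14881006e-04]
 [ 2.27242783e-03  3.70260986e-04 -9.99997349e-01]]
```

View pics/s14.png

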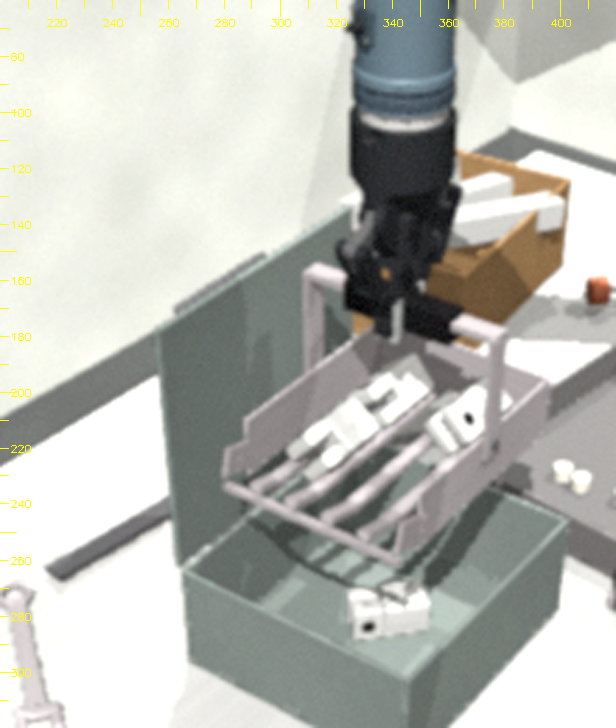

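View pics/t14.png

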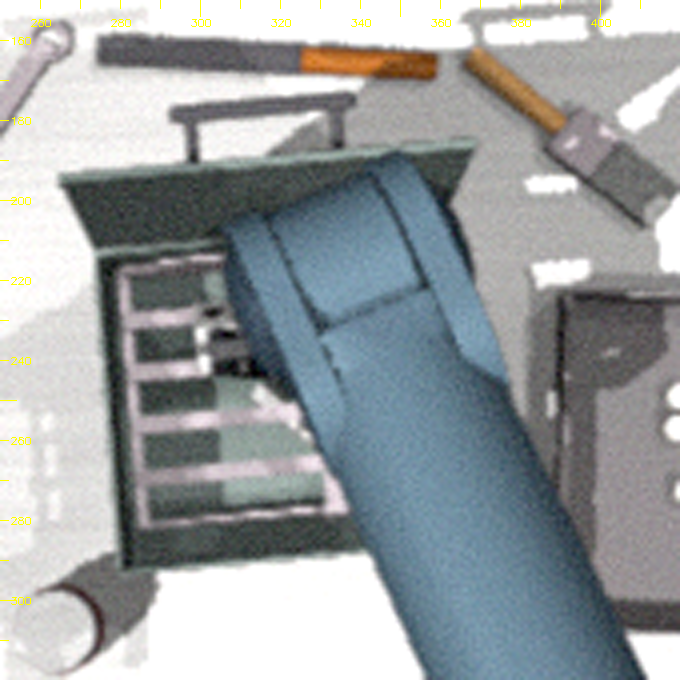

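```bash
python3 -m pendant '[{"wx":0.03,"wy":0,"wz":0,"dx":0,"dy":0,"dz":0,"gripper":10},{"wx":0.1,"wy":0,"wz":0,"dx":0,"dy":0,"dz":2,"gripper":10},{"wx":0.18,"wy":0,"wz":0,"dx":0,"dy":0,"dz":4,"gripper":10},{"wx":0.26,"wy":0,"wz":0,"dx":0,"dy":0,"dz":6,"gripper":10},{"wx":0.34,"wy":0,"wz":0,"dx":0,"dy":0,"dz":8,"gripper":10},{"wx":0.40,"wy":0,"wz":0,"dx":0,"dy":0,"dz":10,"gripper":10},{"wx":0.44,"wy":0,"wz":0,"dx":0,"dy":0,"dz":10,"gripper":10},{"wx":0.45,"wy":0,"wz":0,"dx":0,"dy":0,"dz":10,"gripper":10}]' 115
python3 -c "
from h import *
st();print(np.round(observe()['tool_rot'],2).tolist())
crop(grab('side'),200,60,420,320,2.8,'s15',1.8)
"
```

```text
time: 30.85
position: [547.9, -23.0, 279.7]
tool_rot: [[-0.998, -0.062, 0.028], [-0.069, 0.899, -0.433], [0.001, -0.434, -0.901]]
contact_force: [-0.4, 0.3, -6.8]
width: 20.8
t 30.85 p [547.9, -23.0, 279.7] F [-0.4, 0.3, -6.8] w 20.8 j [0.66, 0.4, -1.15, 1.78, 0.77, 1.47, 0.95]
[[-1.0, -0.06, 0.03], [-0.07, 0.9, -0.43], [0.0, -0.43, -0.9]]
```

View pics/s15.png

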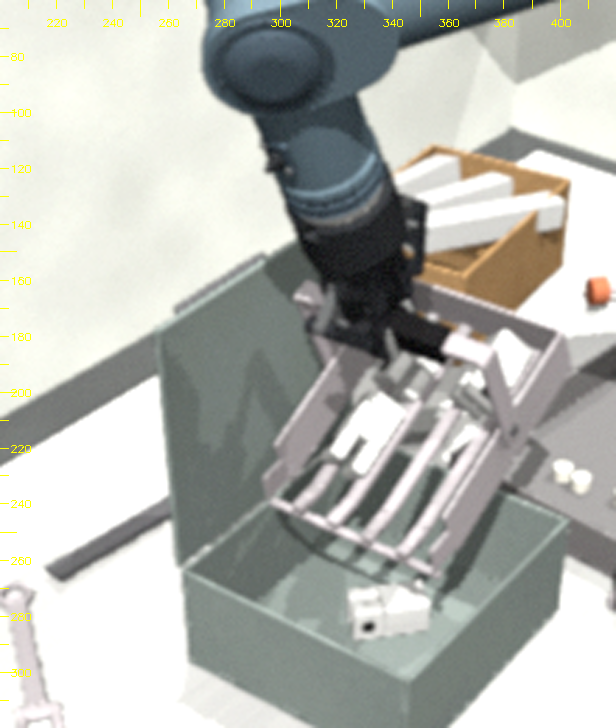

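```bash
python3 -m pendant '[{"wx":0.03,"wy":0,"wz":0,"dx":0,"dy":0,"dz":0,"gripper":10},{"wx":0.1,"wy":0,"wz":0,"dx":0,"dy":0,"dz":0,"gripper":10},{"wx":0.18,"wy":0,"wz":0,"dx":0,"dy":0,"dz":0,"gripper":10},{"wx":0.26,"wy":0,"wz":0,"dx":0,"dy":0,"dz":0,"gripper":10},{"wx":0.34,"wy":0,"wz":0,"dx":0,"dy":0,"dz":0,"gripper":10},{"wx":0.40,"wy":0,"wz":0,"dx":0,"dy":0,"dz":0,"gripper":10},{"wx":0.44,"wy":0,"wz":0,"dx":0,"dy":0,"dz":0,"gripper":10},{"wx":0.45,"wy":0,"wz":0,"dx":0,"dy":0,"dz":0,"gripper":10}]' 115
python3 -c "
from h import *
st();print(np.round(observe()['tool_rot'],2).tolist())
crop(grab('side'),200,60,420,320,2.8,'s16',1.8)
"
```

```text
time: 31.9
position: [548.2, -22.8, 279.1]
tool_rot: [[-0.998, -0.044, 0.053], [-0.069, 0.622, -0.78], [0.002, -0.782, -0.624]]
contact_force: [0.1, 1.3, -6.0]
width: 20.4
t 31.9 p [548.2, -22.8, 279.1] F [0.1, 1.3, -6.0] w 20.4 j [0.3, 0.52, -0.98, 1.8, 1.08, 1.77, 0.69]
[[-1.0, -0.04, 0.05], [-0.07, 0.62, -0.78], [0.0, -0.78, -0.62]]
```

View pics/s16.png

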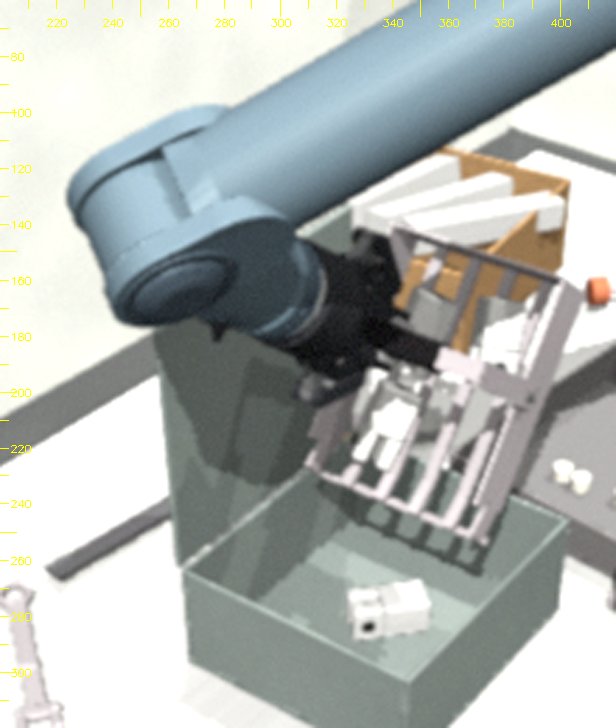

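```bash
python3 -m pendant '[{"wx":0.04,"wy":0,"wz":0,"dx":0,"dy":0,"dz":0,"gripper":10},{"wx":0.1,"wy":0,"wz":0,"dx":0,"dy":0,"dz":0,"gripper":10},{"wx":0.16,"wy":0,"wz":0,"dx":0,"dy":0,"dz":0,"gripper":10},{"wx":0.21,"wy":0,"wz":0,"dx":0,"dy":0,"dz":0,"gripper":10},{"wx":0.24,"wy":0,"wz":0,"dx":0,"dy":0,"dz":0,"gripper":10},{"wx":0.25,"wy":0,"wz":0,"dx":0,"dy":0,"dz":0,"gripper":10},{"wx":0.25,"wy":0,"wz":0,"dx":0,"dy":0,"dz":0,"gripper":10}]' 115
python3 -c "
from h import *
st();print(np.round(observe()['tool_rot'],2).tolist())
crop(grab('side'),200,60,420,320,2.8,'s17',1.8)
"
```

```text
time: 32.83
position: [548.6, -23.4, 280.4]
tool_rot: [[-0.998, -0.027, 0.062], [-0.068, 0.408, -0.911], [-0.0, -0.913, -0.408]]
contact_force: [1.5, 0.3, -4.7]
width: 20.6
t 32.83 p [548.6, -23.4, 280.4] F [1.5, 0.3, -4.7] w 20.6 j [0.11, 0.6, -0.83, 1.81, 1.2, 1.92, 0.6]
[[-1.0, -0.03, 0.06], [-0.07, 0.41, -0.91], [-0.0, -0.91, -0.41]]
```

View pics/s17.png

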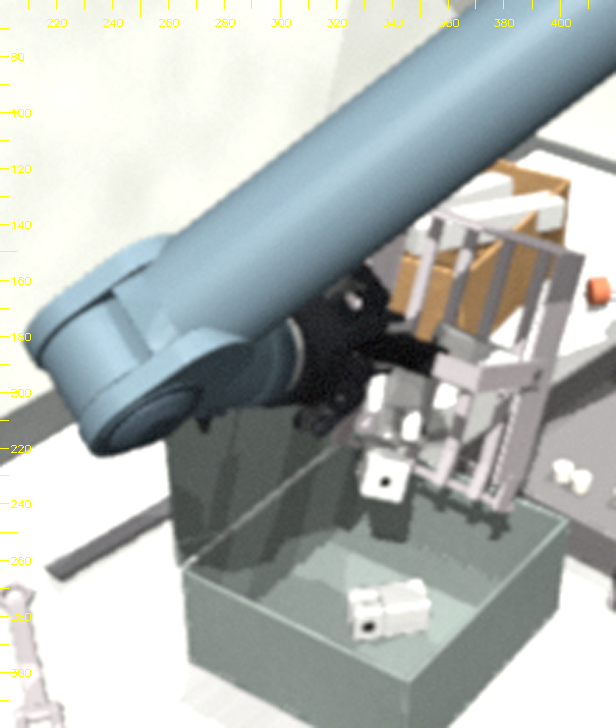

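```bash
python3 -m pendant '[{"wx":0,"wy":0,"wz":0,"dx":0,"dy":0,"dz":0,"gripper":10},{"wx":0,"wy":0,"wz":0,"dx":0,"dy":0,"dz":0,"gripper":10}]' 115
python3 -c "
from h import *
st();print(np.round(observe()['tool_rot'],2).tolist())
crop(grab('side'),250,120,420,320,3,'s18',1.8)
"
```

```text
time: 33.12
position: [548.8, -23.7, 281.8]
tool_rot: [[-0.998, -0.025, 0.062], [-0.067, 0.407, -0.911], [-0.003, -0.913, -0.408]]
contact_force: [0.3, 0.4, -2.6]
width: 20.8
t 33.12 p [548.8, -23.7, 281.8] F [0.3, 0.4, -2.6] w 20.8 j [0.11, 0.59, -0.83, 1.81, 1.2, 1.93, 0.6]
[[-1.0, -0.02, 0.06], [-0.07, 0.41, -0.91], [-0.0, -0.91, -0.41]]
```

View pics/s18.png

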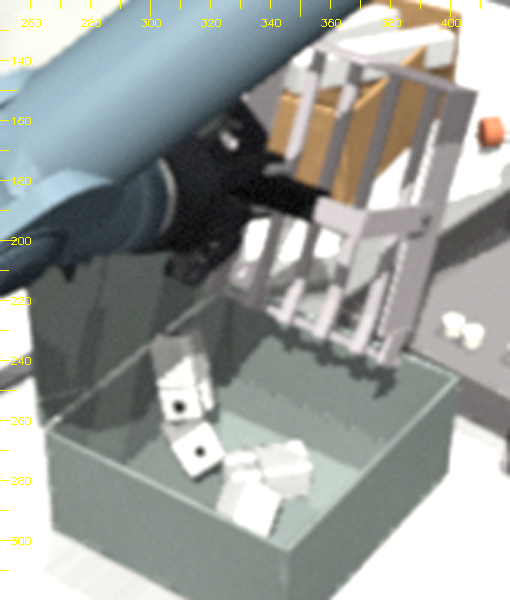

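```bash
python3 -m pendant '[{"wx":-0.05,"wy":0,"wz":0,"dx":0,"dy":0,"dz":0,"gripper":10},{"wx":-0.15,"wy":0,"wz":0,"dx":0,"dy":0,"dz":0,"gripper":10},{"wx":-0.28,"wy":0,"wz":0,"dx":0,"dy":0,"dz":0,"gripper":10},{"wx":-0.41,"wy":0,"wz":0,"dx":0,"dy":0,"dz":0,"gripper":10},{"wx":-0.54,"wy":0,"wz":0,"dx":0,"dy":0,"dz":0,"gripper":10},{"wx":-0.67,"wy":0,"wz":0,"dx":0,"dy":0,"dz":0,"gripper":10},{"wx":-0.80,"wy":0,"wz":0,"dx":0,"dy":0,"dz":0,"gripper":10},{"wx":-0.93,"wy":0,"wz":0,"dx":0,"dy":0,"dz":0,"gripper":10},{"wx":-1.04,"wy":0,"wz":0,"dx":0,"dy":0,"dz":0,"gripper":10},{"wx":-1.12,"wy":0,"wz":0,"dx":0,"dy":0,"dz":0,"gripper":10},{"wx":-1.15,"wy":0,"wz":0,"dx":0,"dy":0,"dz":0,"gripper":10},{"wx":-1.15,"wy":0,"wz":0,"dx":0,"dy":0,"dz":0,"gripper":10}]' 115
python3 -c "
from h import *
st();print(np.round(observe()['tool_rot'],2).tolist())
crop(grab('side'),200,120,420,320,3,'s19',1.8)
crop(grab('top'),130,150,420,330,2.6,'t19',1.8)
print(move([500,190,290],down(176)))
"
```

```text
time: 34.67
position: [548.2, -24.7, 281.5]
tool_rot: [[-0.998, -0.066, 0.001], [-0.066, 0.998, -0.003], [-0.001, -0.003, -1.0]]
contact_force: [-0.9, 0.6, -3.2]
width: 20.5
t 34.67 p [548.2, -24.7, 281.5] F [-0.9, 0.6, -3.2] w 20.5 j [0.97, 0.37, -1.2, 1.74, 0.36, 1.28, 1.32]
[[-1.0, -0.07, 0.0], [-0.07, 1.0, -0.0], [-0.0, -0.0, -1.0]]
{'d': [33.5, 215.6, -8.8], 'w': [-0.002, 0.002, 0.139]}
```

View pics/s19.png

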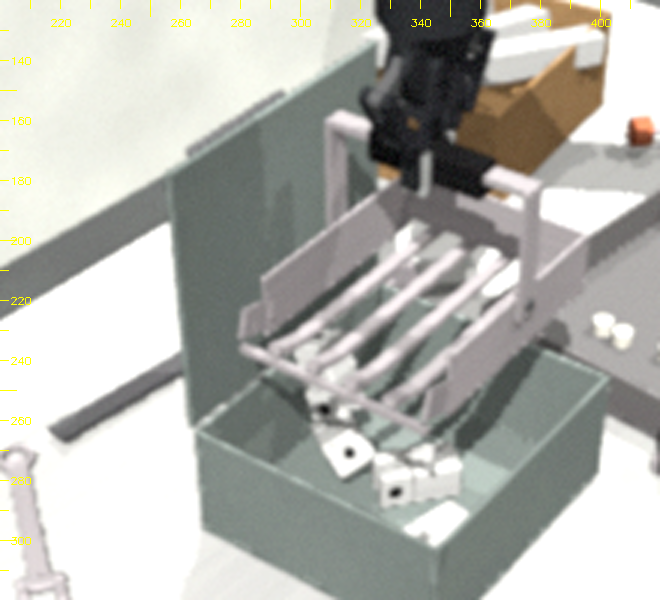

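View pics/t19.png

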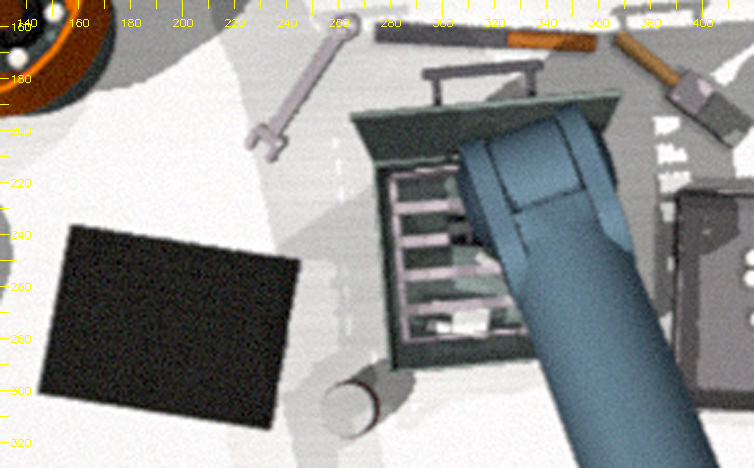

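```bash
python3 -c "
from h import *
from scipy.optimize import least_squares
np.set_printoptions(precision=1,suppress=True)
T=[(157,237),(245.5,250),(234.5,315),(145,301.5)]
S=[(161,400),(269,336.5),(324,390.5),(212.5,468.5)]
L=[(95,130),(95,-130),(-95,-130),(-95,130)]
def f(q):
  c,s=np.cos(q[2]),np.sin(q[2]);P=np.array([[q[0]+c*a-s*b,q[1]+s*a+c*b,4] for a,b in L])
  return np.r_[(proj('top',P)-T).ravel(),(proj('side',P)-S).ravel()]
r=least_squares(f,[480,360,-.18]);print(r.x,np.rad2deg(r.x[2]),r.fun)
"
```

```text
[481.3 358.6  -0.2] -9.752122433609678 [-1.  -0.4 -0.9  0.3 -1.2  1.2 -1.6  0.6 -1.  -0.9 -0.2 -2.   2.2 -1.5
  0.1 -0.2]
```

```bash
python3 -m pendant '[{"wx":0,"wy":0,"wz":0.01,"dx":1,"dy":8,"dz":0,"gripper":10},{"wx":0,"wy":0,"wz":0.03,"dx":4,"dy":24,"dz":0,"gripper":10},{"wx":0,"wy":0,"wz":0.06,"dx":8,"dy":48,"dz":0,"gripper":10},{"wx":0,"wy":0,"wz":0.09,"dx":13,"dy":80,"dz":0,"gripper":10},{"wx":0,"wy":0,"wz":0.12,"dx":19,"dy":116,"dz":0,"gripper":10},{"wx":0,"wy":0,"wz":0.14,"dx":24,"dy":150,"dz":0,"gripper":10},{"wx":0,"wy":0,"wz":0.14,"dx":28,"dy":180,"dz":0,"gripper":10},{"wx":0,"wy":0,"wz":0.14,"dx":31,"dy":202,"dz":0,"gripper":10},{"wx":0,"wy":0,"wz":0.14,"dx":33,"dy":214,"dz":0,"gripper":10},{"wx":0,"wy":0,"wz":0.14,"dx":33,"dy":216,"dz":0,"gripper":10}]' 115
python3 -c "
from h import *
st();print(move([482,354,160],down(170.25)))"
```

```text
time: 36.02
position: [499.7, 192.0, 281.3]
tool_rot: [[-0.998, 0.068, 0.002], [0.068, 0.998, -0.002], [-0.002, -0.002, -1.0]]
contact_force: [-0.3, 0.4, -3.6]
width: 20.6
t 36.02 p [499.7, 192.0, 281.3] F [-0.3, 0.4, -3.6] w 20.6 j [0.59, 0.34, -1.22, 1.77, 0.33, 1.26, 0.79]
{'d': [28.9, 160.7, 120.9], 'w': [-0.002, 0.002, 0.102]}
```

```bash
python3 -m pendant '[{"wx":0,"wy":0,"wz":0.01,"dx":1,"dy":8,"dz":0,"gripper":10},{"wx":0,"wy":0,"wz":0.03,"dx":4,"dy":24,"dz":3,"gripper":10},{"wx":0,"wy":0,"wz":0.05,"dx":9,"dy":48,"dz":10,"gripper":10},{"wx":0,"wy":0,"wz":0.07,"dx":14,"dy":78,"dz":22,"gripper":10},{"wx":0,"wy":0,"wz":0.09,"dx":19,"dy":106,"dz":40,"gripper":10},{"wx":0,"wy":0,"wz":0.1,"dx":23,"dy":130,"dz":60,"gripper":10},{"wx":0,"wy":0,"wz":0.102,"dx":26,"dy":148,"dz":82,"gripper":10},{"wx":0,"wy":0,"wz":0.102,"dx":28,"dy":157,"dz":102,"gripper":10},{"wx":0,"wy":0,"wz":0.102,"dx":29,"dy":160,"dz":115,"gripper":10},{"wx":0,"wy":0,"wz":0.102,"dx":29,"dy":161,"dz":121,"gripper":10},{"wx":0,"wy":0,"wz":0.102,"dx":29,"dy":161,"dz":121,"gripper":10}]' 115
python3 -c "
from h import *
st();print(move([482,354,116],down(170.25)))
crop(grab('side'),130,220,360,480,2.8,'s20',1.8)"
```

```text
time: 37.4
position: [482.5, 353.3, 159.7]
tool_rot: [[-0.985, 0.171, 0.002], [0.171, 0.985, -0.003], [-0.002, -0.003, -1.0]]
contact_force: [0.5, -0.3, -2.0]
width: 20.3
t 37.4 p [482.5, 353.3, 159.7] F [0.5, -0.3, -2.0] w 20.3 j [0.09, 0.58, -1.03, 1.75, 0.55, 1.13, 0.28]
{'d': [0.7, 0.7, 43.7], 'w': [-0.003, 0.002, -0.001]}
```

View pics/s20.png

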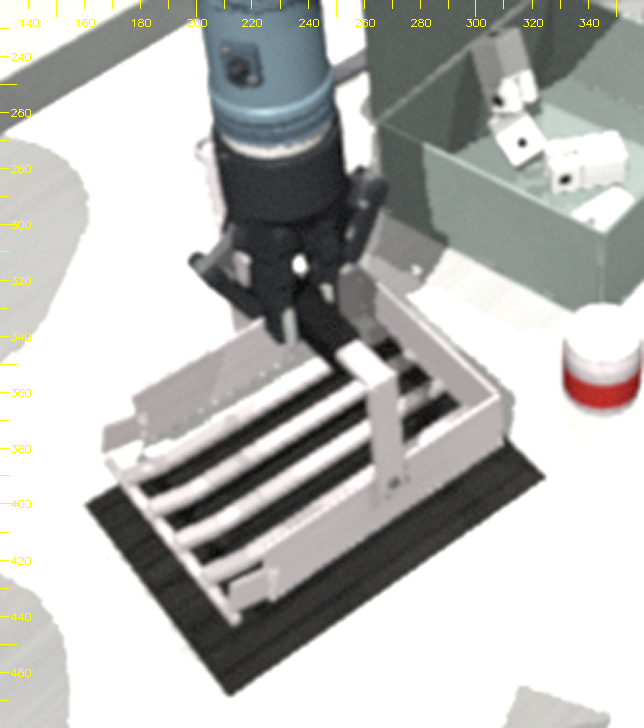

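```bash
python3 -m pendant '[{"wx":0,"wy":0,"wz":0,"dx":0,"dy":0,"dz":8,"gripper":10},{"wx":0,"wy":0,"wz":0,"dx":0,"dy":0,"dz":20,"gripper":10},{"wx":0,"wy":0,"wz":0,"dx":0,"dy":1,"dz":30,"gripper":10},{"wx":0,"wy":0,"wz":0,"dx":0,"dy":1,"dz":36,"gripper":10},{"wx":0,"wy":0,"wz":0,"dx":0,"dy":1,"dz":40,"gripper":10},{"wx":0,"wy":0,"wz":0,"dx":0,"dy":1,"dz":43,"gripper":10},{"wx":0,"wy":0,"wz":0,"dx":0,"dy":1,"dz":44,"gripper":10},{"wx":0,"wy":0,"wz":0,"dx":0,"dy":1,"dz":44,"gripper":10}]' 115
```

```text
time: 38.45
position: [483.1, 354.7, 116.5]
tool_rot: [[-0.985, 0.171, 0.003], [0.171, 0.985, -0.002], [-0.003, -0.001, -1.0]]
contact_force: [-0.4, 0.4, -2.0]
width: 20.4
```

```bash
python3 -m pendant '[{"wx":0,"wy":0,"wz":0,"dx":0,"dy":0,"dz":1.5,"gripper":10},{"wx":0,"wy":0,"wz":0,"dx":0,"dy":0,"dz":2,"gripper":10}]' 115; python3 -c "
from h import *
crop(grab('side'),130,260,360,480,2.8,'s21',1.8)"
```

```text
time: 38.7
position: [483.5, 354.9, 115.0]
tool_rot: [[-0.985, 0.171, 0.004], [0.171, 0.985, -0.002], [-0.004, -0.001, -1.0]]
contact_force: [-0.4, -0.3, 0.7]
width: 20.3
```

View pics/s21.png

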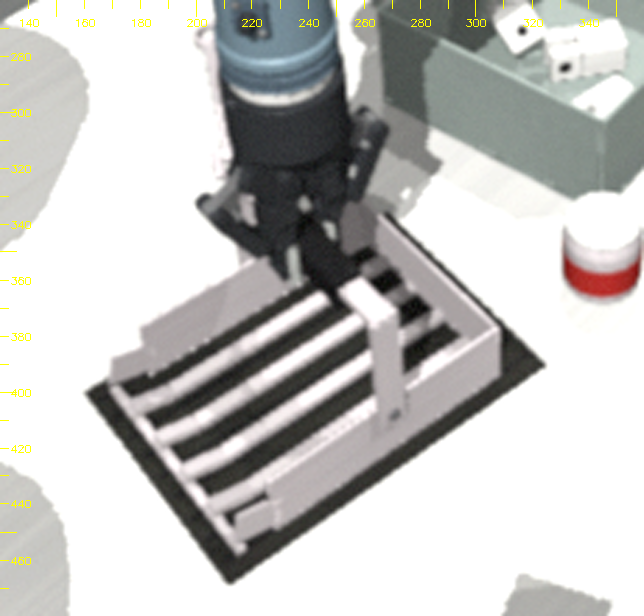

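```bash
python3 -m pendant '[{"wx":0,"wy":0,"wz":0,"dx":0,"dy":0,"dz":0,"gripper":30},{"wx":0,"wy":0,"wz":0,"dx":0,"dy":0,"dz":0,"gripper":45},{"wx":0,"wy":0,"wz":0,"dx":0,"dy":0,"dz":0,"gripper":70},{"wx":0,"wy":0,"wz":0,"dx":0,"dy":0,"dz":0,"gripper":70},{"wx":0,"wy":0,"wz":0,"dx":0,"dy":0,"dz":-15,"gripper":70},{"wx":0,"wy":0,"wz":0,"dx":0,"dy":0,"dz":-45,"gripper":70},{"wx":0,"wy":0,"wz":0,"dx":0,"dy":0,"dz":-90,"gripper":70},{"wx":0,"wy":0,"wz":0,"dx":0,"dy":0,"dz":-140,"gripper":70},{"wx":0,"wy":0,"wz":0,"dx":0,"dy":0,"dz":-190,"gripper":40},{"wx":0,"wy":0,"wz":0,"dx":0,"dy":0,"dz":-230,"gripper":0},{"wx":0,"wy":0,"wz":0,"dx":0,"dy":0,"dz":-230,"gripper":0}]' 40; python3 -c "
from h import *
st()
crop(grab('side'),130,120,420,480,2,'s22',1.8)
crop(grab('top'),130,130,530,340,2,'t22',1.8)
crop(grab('side'),260,200,420,340,4.5,'s22b',1.8)
crop(grab('top'),260,160,380,300,5,'t22b',1.8)"
```

```text
time: 40.12
position: [483.4, 357.9, 350.6]
tool_rot: [[-0.985, 0.17, 0.011], [0.17, 0.985, 0.004], [-0.01, 0.006, -1.0]]
contact_force: [-0.6, -1.1, -0.3]
width: 15.1
t 40.12 p [483.4, 357.9, 350.6] F [-0.6, -1.1, -0.3] w 15.1 j [0.17, 0.42, -1.15, 1.54, 0.39, 1.43, 0.4]
```

View pics/s22.png

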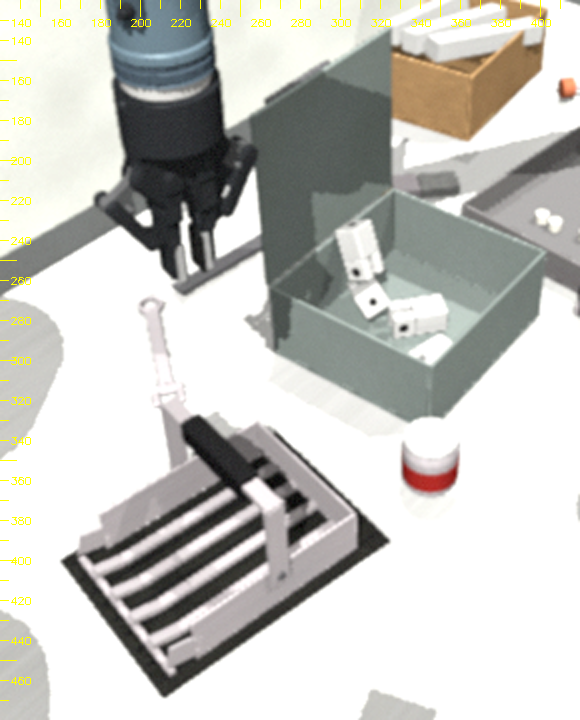

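View pics/s22b.png

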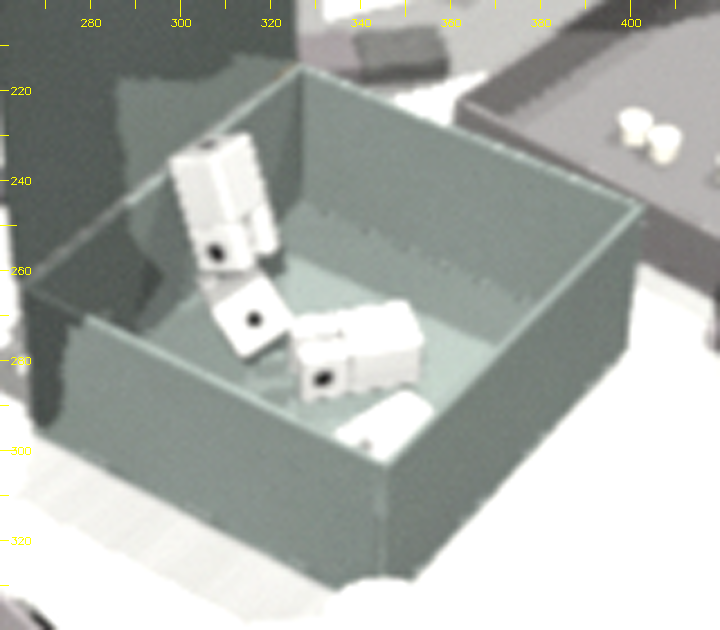

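View pics/t22b.png

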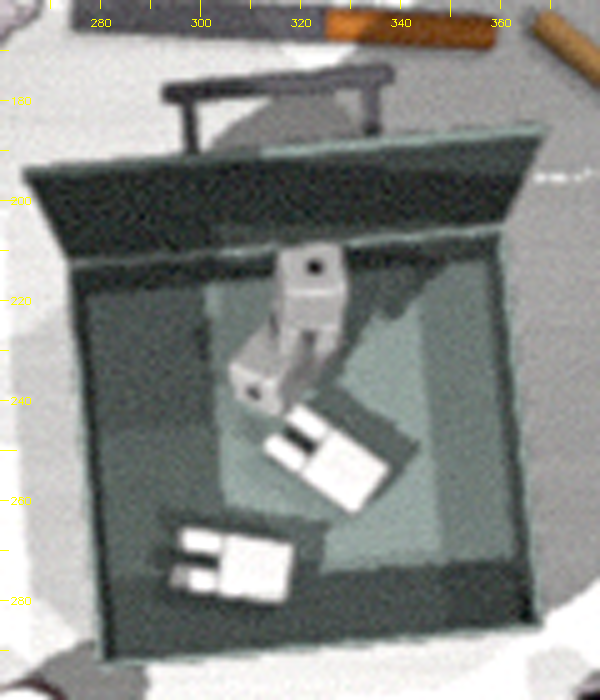

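View pics/t22.png

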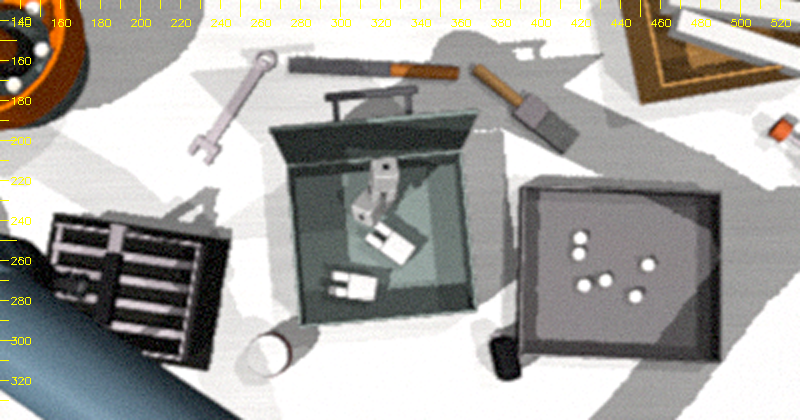

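```bash
python3 -c "
from h import *
np.set_printoptions(precision=1,suppress=True)
print(tri((315.5,230.5),(327.5,209)),tri((298.5,235.5),(317,210)), tri((307,249+7),(323,213)))
print(proj('side',[[650,0,100],[650,0,95],[648,-20,90],[648,10,90]]))
print(onz('top',(322,209),100),onz('top',(322,209),80))
# inner wall face rim
print(proj('top',[HG+BX*-4+BYv*b for b in(30,0,-30)]))
"
```

```text
[642.9 -30.9 103.5] [650.4   4.3 103.2] [649.7 -16.1  29.2]
[[299.9 235.8]
 [299.9 237.5]
 [306.1 235.6]
 [297.8 241.4]]
[653.4  -9.3 100. ] [656.8  -9.7  80. ]
[[306.4 209.9]
 [317.4 209. ]
 [328.5 208.1]]
```

```bash
cat >> h.py <<'E'
def tilt(yaw,t): # down pose then tilt so tool z leans toward bin +x by t
    from scipy.spatial.transform import Rotation as Ro
    return down(yaw)@Ro.from_rotvec([0,-t,0]).as_matrix()
E
python3 -c "
from h import *
R=tilt(183.9,.58);print(R.round(2))
P=HG+BX*-24+BYv*28+np.array([0,0,-30]);A=P-R[:,2]*150
print(P,A,move(A,R), move([520,200,330],tilt(177,.3)))"
```

```text
[[-0.83 -0.07  0.55]
 [-0.06  1.    0.04]
 [-0.55  0.   -0.84]]
[631.85114917  29.60279283  70.        ] [549.83791924  24.01169173 195.46939749] {'d': [-122.6, -313.7, 149.6], 'w': [-0.073, -0.575, -0.232]} {'d': [-63.6, -145.8, 14.5], 'w': [-0.021, -0.297, -0.118]}
```

```bash
python3 -m pendant '[{"wx":0,"wy":0,"wz":0,"dx":-5,"dy":-15,"dz":2,"gripper":0},{"wx":0,"wy":-0.05,"wz":-0.02,"dx":-15,"dy":-45,"dz":5,"gripper":0},{"wx":-0.01,"wy":-0.12,"wz":-0.05,"dx":-30,"dy":-80,"dz":10,"gripper":0},{"wx":-0.02,"wy":-0.2,"wz":-0.08,"dx":-45,"dy":-120,"dz":20,"gripper":0},{"wx":-0.03,"wy":-0.28,"wz":-0.11,"dx":-62,"dy":-160,"dz":35,"gripper":0},{"wx":-0.04,"wy":-0.36,"wz":-0.14,"dx":-78,"dy":-200,"dz":55,"gripper":0},{"wx":-0.05,"wy":-0.44,"wz":-0.17,"dx":-92,"dy":-235,"dz":80,"gripper":0},{"wx":-0.06,"wy":-0.5,"wz":-0.2,"dx":-105,"dy":-268,"dz":105,"gripper":0},{"wx":-0.07,"wy":-0.55,"wz":-0.22,"dx":-115,"dy":-295,"dz":130,"gripper":0},{"wx":-0.073,"wy":-0.575,"wz":-0.232,"dx":-121,"dy":-310,"dz":145,"gripper":0},{"wx":-0.073,"wy":-0.575,"wz":-0.232,"dx":-123,"dy":-314,"dz":150,"gripper":0},{"wx":-0.073,"wy":-0.575,"wz":-0.232,"dx":-123,"dy":-314,"dz":150,"gripper":0}]' 40; python3 -c "
from h import *
st()
R=tilt(183.9,.58)
P=HG+BX*-24+BYv*28+np.array([0,0,-30]);print(move(P,R))
crop(grab('side'),230,120,420,340,3,'s23',1.8)"
```

```text
time: 41.82
position: [548.5, 23.0, 193.1]
tool_rot: [[-0.837, -0.067, 0.544], [-0.055, 0.998, 0.038], [-0.545, 0.002, -0.838]]
contact_force: [0.2, -0.3, -0.4]
width: 0.3
t 41.83 p [548.5, 23.0, 193.1] F [0.2, -0.3, -0.4] w 0.3 j [0.93, 0.01, -1.05, 2.27, 0.12, 0.29, 1.42]
{'d': [-3.0, 0.7, 148.8], 'w': [0.001, -0.004, -0.002]}
```

View pics/s23.png

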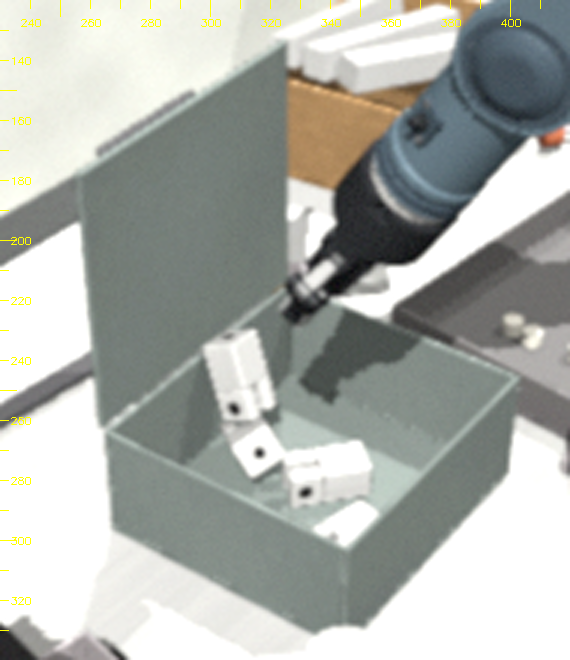

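```bash
python3 -m pendant '[{"wx":0,"wy":0,"wz":0,"dx":-3,"dy":1,"dz":35,"gripper":0},{"wx":0,"wy":0,"wz":0,"dx":-3,"dy":1,"dz":75,"gripper":0},{"wx":0,"wy":0,"wz":0,"dx":-3,"dy":1,"dz":110,"gripper":0},{"wx":0,"wy":0,"wz":0,"dx":-3,"dy":1,"dz":135,"gripper":0},{"wx":0,"wy":0,"wz":0,"dx":-3,"dy":1,"dz":146,"gripper":0},{"wx":0,"wy":0,"wz":0,"dx":-3,"dy":1,"dz":148,"gripper":0}]' 40; python3 -c "
from h import *
st()
crop(grab('side'),230,180,420,340,4,'s24',1.8)"
```

```text
time: 42.62
position: [632.1, 32.1, 70.4]
tool_rot: [[-0.837, -0.071, 0.543], [-0.059, 0.997, 0.04], [-0.545, 0.001, -0.839]]
contact_force: [-0.0, -0.3, 0.7]
width: -0.1
t 42.62 p [632.1, 32.1, 70.4] F [-0.0, -0.3, 0.7] w -0.1 j [0.21, 0.38, -0.38, 2.18, 1.41, 0.16, 0.18]
```

View pics/s24.png

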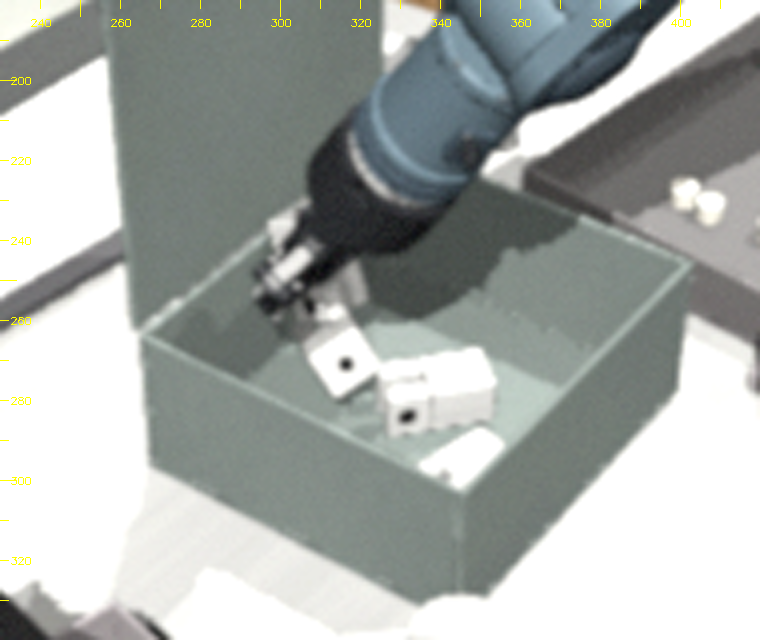

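```bash
python3 -m pendant '[{"wx":0,"wy":0,"wz":0,"dx":0,"dy":-8,"dz":0,"gripper":0},{"wx":0,"wy":0,"wz":0,"dx":0,"dy":-18,"dz":0,"gripper":0},{"wx":0,"wy":0,"wz":0,"dx":0,"dy":-28,"dz":0,"gripper":0},{"wx":0,"wy":0,"wz":0,"dx":0,"dy":-38,"dz":0,"gripper":0},{"wx":0,"wy":0,"wz":0,"dx":0,"dy":-48,"dz":0,"gripper":0},{"wx":0,"wy":0,"wz":0,"dx":0,"dy":-55,"dz":0,"gripper":0},{"wx":0,"wy":0,"wz":0,"dx":0,"dy":-60,"dz":0,"gripper":0},{"wx":0,"wy":0,"wz":0,"dx":0,"dy":-60,"dz":0,"gripper":0}]' 40; python3 -c "
from h import *
st()
crop(grab('side'),230,180,420,340,4,'s25',1.8)"
```

```text
time: 43.68
position: [636.7, -29.7, 72.1]
tool_rot: [[-0.835, -0.067, 0.546], [-0.056, 0.998, 0.038], [-0.547, 0.001, -0.837]]
contact_force: [0.3, 0.5, -0.5]
width: -0.2
t 43.67 p [636.7, -29.7, 72.1] F [0.3, 0.5, -0.5] w -0.2 j [0.41, 0.4, -0.45, 2.16, 1.25, 0.12, 0.46]
```

View pics/s25.png

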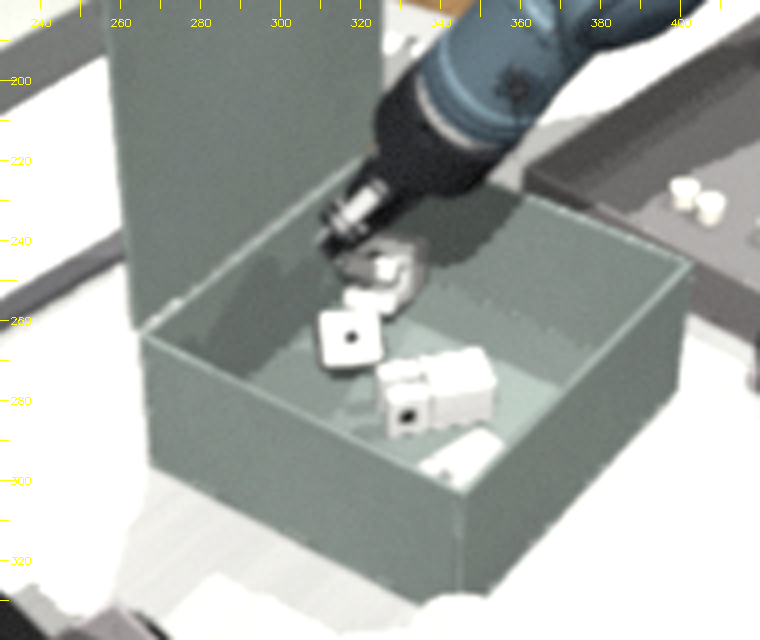

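Block toppled. Retreat along the tool axis and look.

```bash
python3 -m pendant '[{"wx":0,"wy":0,"wz":0,"dx":0,"dy":0,"dz":-15,"gripper":0},{"wx":0,"wy":0,"wz":0,"dx":0,"dy":0,"dz":-50,"gripper":0},{"wx":0,"wy":0,"wz":0,"dx":0,"dy":0,"dz":-100,"gripper":0},{"wx":0,"wy":0,"wz":0,"dx":0,"dy":0,"dz":-150,"gripper":0},{"wx":0,"wy":0,"wz":0,"dx":0,"dy":0,"dz":-180,"gripper":0},{"wx":0,"wy":0,"wz":0,"dx":0,"dy":0,"dz":-190,"gripper":0}]' 40; python3 -c "
from h import *
st()
crop(grab('side'),230,160,420,340,4,'s26',1.8)
crop(grab('top'),260,160,380,300,5,'t26',1.8)"
```

```text
time: 44.48
position: [540.4, -53.4, 196.9]
tool_rot: [[-0.861, -0.036, 0.507], [-0.042, 0.999, -0.0], [-0.507, -0.021, -0.862]]
contact_force: [0.0, 0.0, 0.5]
width: 0.1
t 44.48 p [540.4, -53.4, 196.9] F [0.0, 0.0, 0.5] w 0.1 j [1.29, 0.02, -1.22, 2.24, -0.05, 0.37, 1.72]
```

View pics/s26.png

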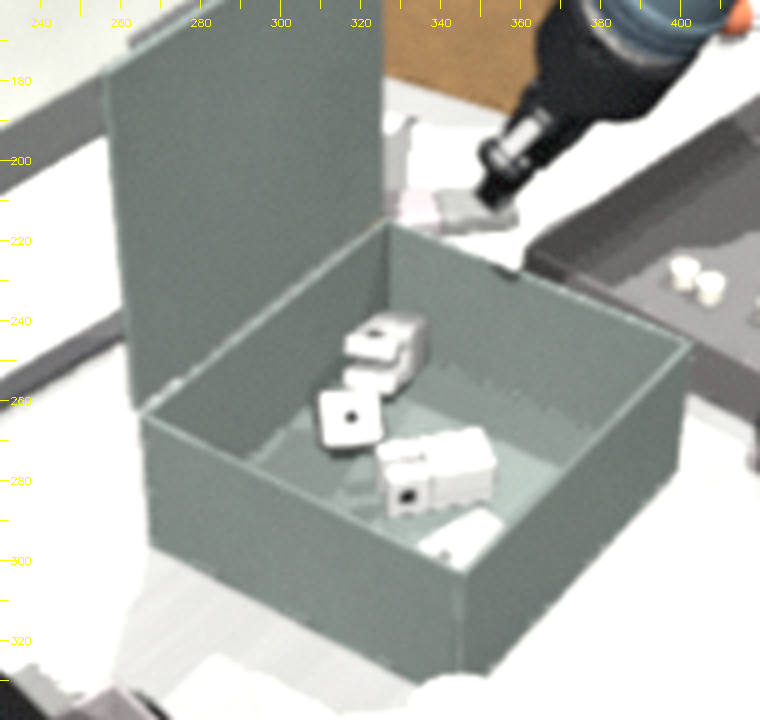

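View pics/t26.png

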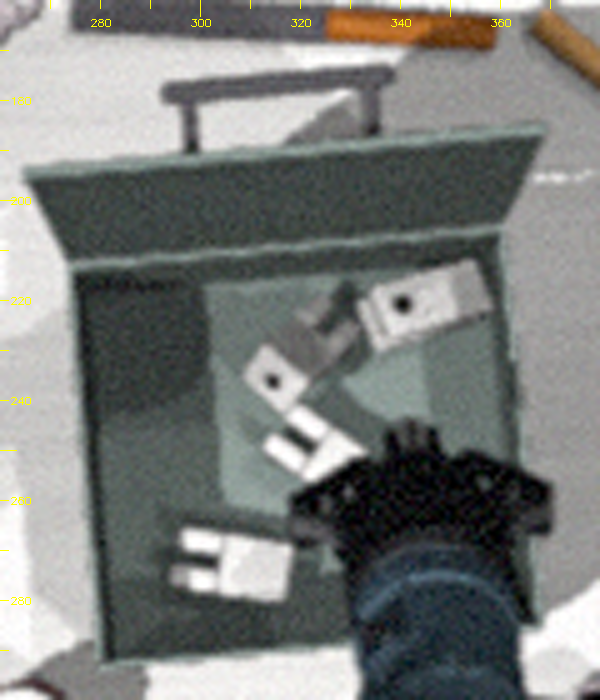

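```bash
python3 -c "
from h import *
print(move([560,80,390],down(183.9)))"
```

```text
{'d': [-119.7, 128.3, -156.3], 'w': [-0.034, 0.534, -0.026]}
```

```bash
python3 -m pendant '[{"wx":0,"wy":0.04,"wz":0,"dx":-20,"dy":10,"dz":-25,"gripper":0},{"wx":0,"wy":0.12,"wz":0,"dx":-40,"dy":30,"dz":-50,"gripper":0},{"wx":-0.01,"wy":0.22,"wz":-0.01,"dx":-60,"dy":55,"dz":-78,"gripper":0},{"wx":-0.02,"wy":0.32,"wz":-0.02,"dx":-80,"dy":80,"dz":-105,"gripper":0},{"wx":-0.03,"wy":0.42,"wz":-0.026,"dx":-100,"dy":105,"dz":-130,"gripper":0},{"wx":-0.034,"wy":0.5,"wz":-0.026,"dx":-115,"dy":120,"dz":-150,"gripper":0},{"wx":-0.034,"wy":0.534,"wz":-0.026,"dx":-120,"dy":128,"dz":-156,"gripper":0},{"wx":-0.034,"wy":0.534,"wz":-0.026,"dx":-120,"dy":128,"dz":-156,"gripper":0}]' 40; python3 -c "
from h import *
st()
P=HG+BX*45+BYv*100
print(move([P[0],P[1],385],down(183.9)),move([P[0],P[1],265],down(183.9)))"
```

```text
time: 45.58
position: [561.8, 81.1, 389.3]
tool_rot: [[-0.998, -0.069, 0.001], [-0.069, 0.998, 0.001], [-0.001, 0.0, -1.0]]
contact_force: [1.4, 0.1, -1.1]
width: 0.3
t 45.58 p [561.8, 81.1, 389.3] F [1.4, 0.1, -1.1] w 0.3 j [0.8, 0.37, -1.29, 1.54, 0.36, 1.49, 1.15]
{'d': [-135.4, 15.7, 4.5], 'w': [0.0, 0.001, 0.001]} {'d': [-135.2, 15.7, 124.5], 'w': [0.0, 0.001, 0.001]}
```

```bash
python3 -m pendant '[{"wx":0,"wy":0,"wz":0,"dx":-25,"dy":3,"dz":0,"gripper":0},{"wx":0,"wy":0,"wz":0,"dx":-65,"dy":8,"dz":0,"gripper":0},{"wx":0,"wy":0,"wz":0,"dx":-105,"dy":13,"dz":0,"gripper":0},{"wx":0,"wy":0,"wz":0,"dx":-130,"dy":16,"dz":0,"gripper":0},{"wx":0,"wy":0,"wz":0,"dx":-140,"dy":16,"dz":3,"gripper":0},{"wx":0,"wy":0,"wz":0,"dx":-140,"dy":16,"dz":20,"gripper":0},{"wx":0,"wy":0,"wz":0,"dx":-140,"dy":16,"dz":60,"gripper":0},{"wx":0,"wy":0,"wz":0,"dx":-140,"dy":16,"dz":100,"gripper":0},{"wx":0,"wy":0,"wz":0,"dx":-140,"dy":16,"dz":120,"gripper":0},{"wx":0,"wy":0,"wz":0,"dx":-140,"dy":16,"dz":124,"gripper":0},{"wx":0,"wy":0,"wz":0,"dx":-140,"dy":16,"dz":124,"gripper":0}]' 40; python3 -c "
from h import *
st()
crop(grab('side'),200,80,420,340,3,'s27',1.8)
s=observe();p=np.array(s['position'])-HG;print('u',p@BX,'b',p@BYv)"
```

```text
time: 46.95
position: [700.8, 106.9, 266.8]
tool_rot: [[-0.998, -0.069, 0.003], [-0.069, 0.998, 0.001], [-0.003, 0.001, -1.0]]
contact_force: [0.9, 0.4, 0.8]
width: 0.1
t 46.95 p [700.8, 106.9, 266.8] F [0.9, 0.4, 0.8] w 0.1 j [0.46, 0.71, -1.08, 1.36, 0.62, 1.43, 1.04]
u 50.45855141038888 b 100.7599716190232
```

View pics/s27.png

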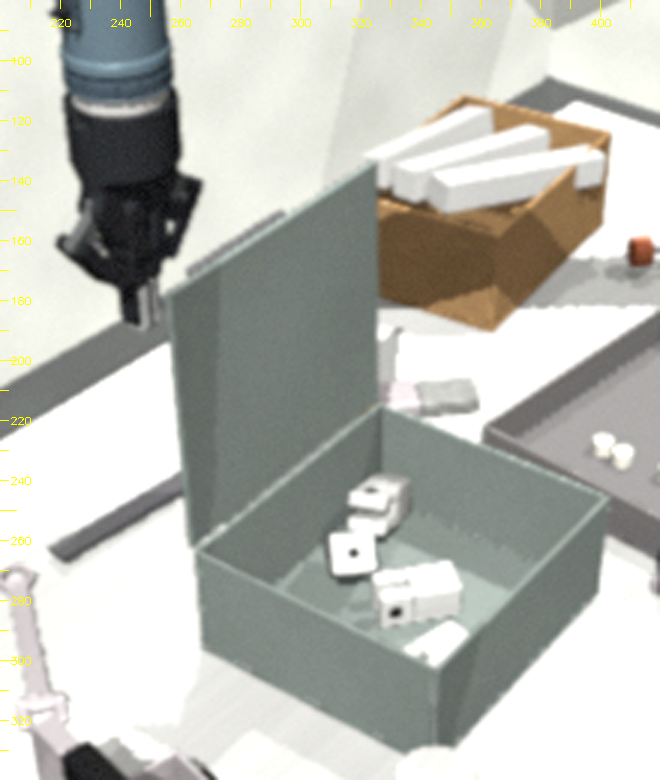

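```bash
python3 -m pendant '[{"wx":0,"wy":0,"wz":0,"dx":20,"dy":0,"dz":2,"gripper":0},{"wx":0,"wy":0,"wz":0,"dx":34,"dy":0,"dz":2,"gripper":0},{"wx":0,"wy":0,"wz":0,"dx":48,"dy":0,"dz":2,"gripper":0},{"wx":0,"wy":0,"wz":0,"dx":62,"dy":0,"dz":3,"gripper":0},{"wx":0,"wy":0,"wz":0,"dx":78,"dy":0,"dz":7,"gripper":0},{"wx":0,"wy":0,"wz":0,"dx":94,"dy":0,"dz":11,"gripper":0},{"wx":0,"wy":0,"wz":0,"dx":109,"dy":0,"dz":18,"gripper":0},{"wx":0,"wy":0,"wz":0,"dx":124,"dy":0,"dz":25,"gripper":0},{"wx":0,"wy":0,"wz":0,"dx":138,"dy":0,"dz":34,"gripper":0},{"wx":0,"wy":0,"wz":0,"dx":150,"dy":0,"dz":44,"gripper":0},{"wx":0,"wy":0,"wz":0,"dx":150,"dy":0,"dz":44,"gripper":0}]' 40; python3 -c "
from h import *
st()
crop(grab('side'),200,80,420,340,3,'s28',1.8)
s=observe();p=np.array(s['position'])-HG;print('u',p@BX,'b',p@BYv,'z',s['position'][2])"
```

```text
time: 48.38
position: [550.0, 96.6, 222.3]
tool_rot: [[-0.998, -0.07, 0.002], [-0.07, 0.998, -0.0], [-0.002, -0.001, -1.0]]
contact_force: [1.0, 0.3, 0.9]
width: -0.3
t 48.38 p [550.0, 96.6, 222.3] F [1.0, 0.3, 0.9] w -0.3 j [0.72, 0.5, -1.22, 1.79, 0.5, 1.21, 1.0]
u -100.16901753585073 b 100.26040786245767 z 222.7592355708315
```

View pics/s28.png

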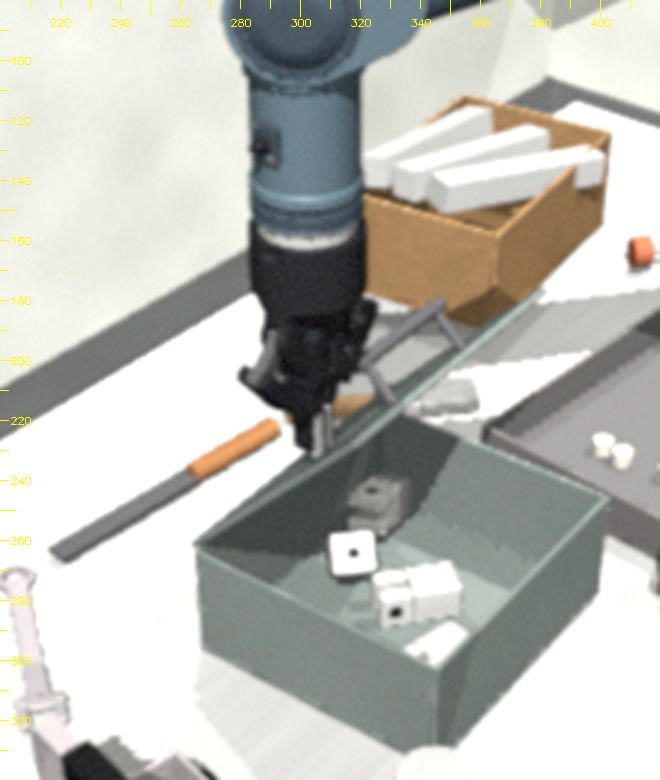

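```bash
python3 -m pendant '[{"wx":0,"wy":0,"wz":0,"dx":11,"dy":0,"dz":12,"gripper":0},{"wx":0,"wy":0,"wz":0,"dx":22,"dy":0,"dz":24,"gripper":0},{"wx":0,"wy":0,"wz":0,"dx":31,"dy":0,"dz":38,"gripper":0},{"wx":0,"wy":0,"wz":0,"dx":39,"dy":0,"dz":52,"gripper":0},{"wx":0,"wy":0,"wz":0,"dx":45,"dy":0,"dz":68,"gripper":0},{"wx":0,"wy":0,"wz":0,"dx":49,"dy":0,"dz":83,"gripper":0},{"wx":0,"wy":0,"wz":0,"dx":52,"dy":0,"dz":98,"gripper":0},{"wx":0,"wy":0,"wz":0,"dx":54,"dy":0,"dz":110,"gripper":0},{"wx":0,"wy":0,"wz":0,"dx":54,"dy":0,"dz":115,"gripper":0},{"wx":0,"wy":0,"wz":0,"dx":54,"dy":0,"dz":116,"gripper":0}]' 40; python3 -c "
from h import *
st()
crop(grab('side'),200,120,420,340,3,'s29',1.8)"
```

```text
time: 49.68
position: [497.1, 92.7, 106.7]
tool_rot: [[-0.998, -0.069, 0.002], [-0.069, 0.998, -0.001], [-0.001, -0.001, -1.0]]
contact_force: [-2.5, -1.3, 7.3]
width: -0.2
t 49.67 p [497.1, 92.7, 106.7] F [-2.5, -1.3, 7.3] w -0.2 j [0.69, 0.54, -1.14, 2.01, 0.6, 0.98, 0.89]
```

View pics/s29.png

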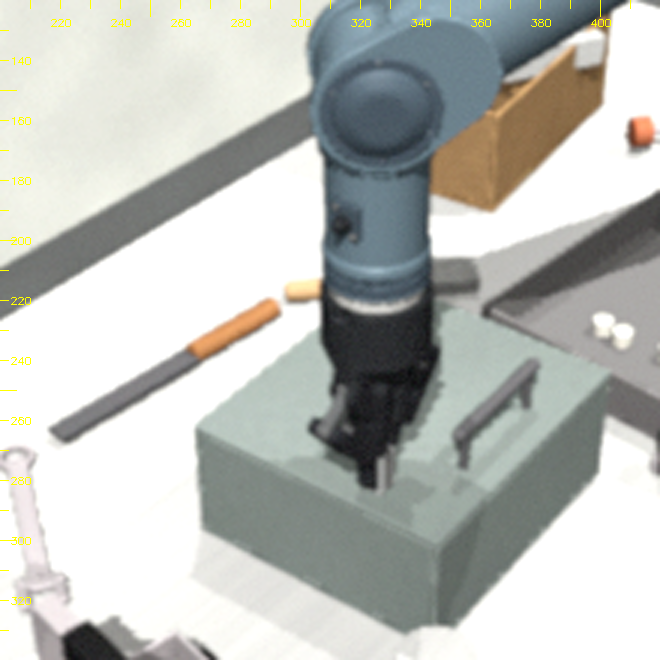

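```bash
python3 -m pendant '[{"wx":0,"wy":0,"wz":0,"dx":0,"dy":0,"dz":2,"gripper":0},{"wx":0,"wy":0,"wz":0,"dx":0,"dy":0,"dz":3,"gripper":0}]' 40;  python3 -m pendant '[{"wx":0,"wy":0,"wz":0,"dx":0,"dy":0,"dz":-15,"gripper":0},{"wx":0,"wy":0,"wz":0,"dx":0,"dy":0,"dz":-60,"gripper":0},{"wx":0,"wy":0,"wz":0,"dx":0,"dy":0,"dz":-110,"gripper":0},{"wx":0,"wy":0,"wz":0,"dx":20,"dy":-30,"dz":-160,"gripper":0},{"wx":0,"wy":0,"wz":0,"dx":40,"dy":-80,"dz":-200,"gripper":0},{"wx":0,"wy":0,"wz":0,"dx":50,"dy":-130,"dz":-230,"gripper":0},{"wx":0,"wy":0,"wz":0,"dx":60,"dy":-150,"dz":-240,"gripper":0},{"wx":0,"wy":0,"wz":0,"dx":60,"dy":-150,"dz":-240,"gripper":0}]' 40; python3 -c "
from h import *
st()
crop(grab('side'),130,120,520,480,1.6,'s30',1.8)
crop(grab('top'),130,130,530,340,2,'t30',1.8)
np.set_printoptions(precision=1,suppress=True)
print(proj('side',np.array([cov(0,220,b,c) for b in(120,-120) for c in (0,6)])))
crop(grab('side'),250,180,420,340,4.5,'s30b',1.8)"
```

```text
time: 49.98
position: [497.4, 92.8, 106.4]
tool_rot: [[-0.998, -0.069, 0.001], [-0.069, 0.998, -0.004], [-0.001, -0.004, -1.0]]
contact_force: [-9.3, -4.3, 25.1]
width: 0.2
time: 50.98
position: [448.0, -65.2, 348.9]
tool_rot: [[-0.998, -0.059, 0.004], [-0.059, 0.998, -0.01], [-0.004, -0.01, -1.0]]
contact_force: [0.4, -0.1, -0.4]
width: -0.3
t 50.98 p [448.0, -65.2, 348.9] F [0.4, -0.1, -0.4] w -0.3 j [1.48, -0.16, -1.28, 1.85, -0.15, 1.33, 1.87]
[[345.  301.3]
 [345.1 299.2]
 [402.7 243.4]
 [403.  241.4]]
```

View pics/s30.png

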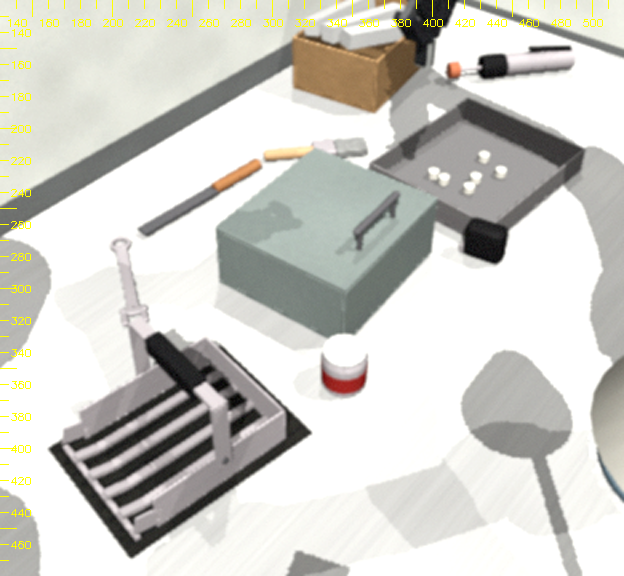

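View pics/t30.png

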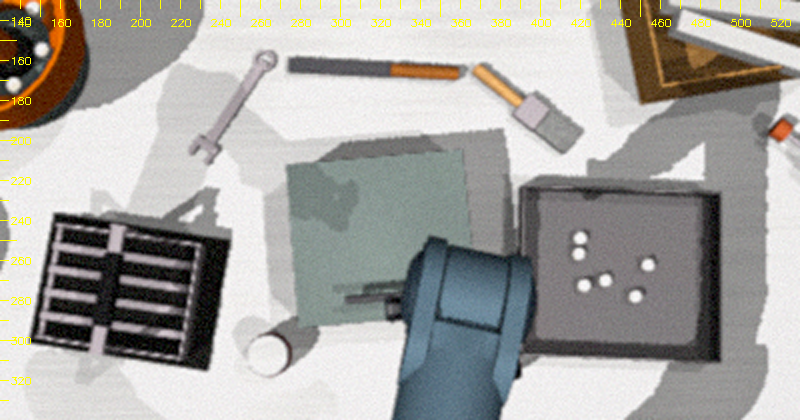

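View pics/s30b.png

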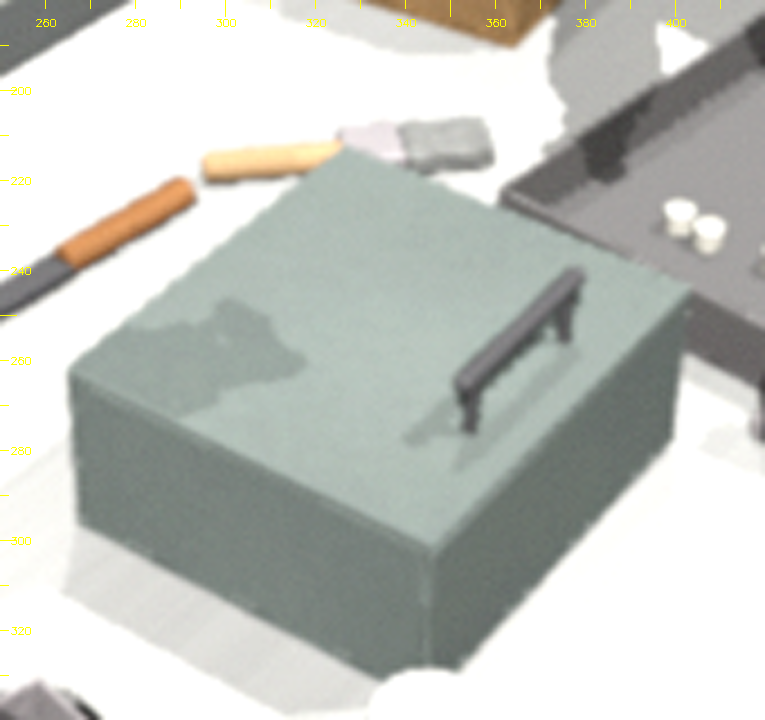

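```bash
python3 -c "
from rig import *
print(hand_in())"
```

```text
the job is handed in; nothing more can be done
None
```

The job is done and handed in at about 51 s of robot time, in the order you asked.

- **Cover up:** I pushed the cover up until it stood upright. Both cameras agreed with an angle of about 1.57 rad, to the pixel accuracy I could read.
- **Pan block:** One clevis block lay in the pan, and I moved it to the box.
- **Media:** I shook the scoop over the pan in three bursts. All six media pieces were counted in the pan and all three blocks stayed in the scoop. The pan had been knocked about 4 cm beforehand, so I located it again before shaking.
- **Tipping:** I tipped the three blocks over the nose into the box. One came to rest leaning against the wall up to rim height, so I pushed it down with the shut fingers before closing the cover.
- **Scoop and closing:** The empty scoop went back upright on its mat, and I pressed the cover shut with the fingertips, at about 25 N of contact force.

**Last checks:** After the arm had withdrawn, the pictures showed:
- the cover flush with the box rim
- the six media pieces still in the pan
- the scoop empty, upright and within the mat
- the bystanders where they started, as far as I could judge by eye

I saw four blocks in the box just before closing it. No check failed or disagreed. The only difference I saw was a height reading for the scoop grip that came out about 3–16 mm low in an early estimate, but the grasp still held.

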